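Turn the next beaker mouth-down on the banding wheel

ROBOT

A 6-joint arm with a two-finger parallel gripper is mounted at the origin on the work surface. World frame = base frame: x ahead of the robot, y to its left, z up, the work surface at z = 0. Lengths are in m, angles in rad, forces in N, time in s.
With the tool pointing down it reaches from about 0.225 to 0.875 m from the base axis. Payload 3.4 kg.
Tool frame: the origin (TCP) lies where the fingers leave the gripper's body, on its centre line; the fingertips stand 73 mm ahead of it and the grasp point (between the pads) lies 54 mm ahead of it (manip.pinch_z is the distance from the TCP to the grasp point, in m); z points along the fingers, y is the line along which they close (so a half turn about z gives the same grasp; the last joint's range is limited). The gripper opens to 85 mm and grips with 20 to 120 N. Pads are 22 mm wide; open, the fingers measure 114 mm over their backs; the gripper's body (76 mm by 85 mm) begins 54 mm behind the grasp point. The pads swing forward as they close: fully open they stand 13 mm farther back than shut.
Start: joints at [-1.272, 0.276, 1.505, -0, 1.361, -0.121], TCP at [0.234, -0.525, 0.304] pointing down, gripper open.
Joint ranges: [-2.89, 2.89], [-0.75, 2.08], [0.22, 2.7], [-1.18, 4.32], [0.11, 2.71], [-2.7, 2.7]. Speed limits (rad/s): [2.57, 2.57, 3.14, 3.14, 3.14, 3.14].

INTERFACE

Orientations are given as a unit quaternion [w, x, y, z].
In Python, from rig import readout, imaging, manip gives the robot as it stands. The module is installed in compiled form; this text tells all that it offers.
- The arm moves only by the tool servo_tool, never from a script. Its argument "moves" is a list of rows, each an object with "dp": the shift along the tool's x, y, z in units of 0.2 m (1.0 is 0.2 m), a list of three; "delta_rot": the turn, a rotation vector about the tool's x, y, z in units of 0.1 rad (1.0 is 0.1 rad), a list of three; "fingers": the opening, from 0 (shut) to 1 (fully open). In form: [{"dp": [dx, dy, dz], "delta_rot": [wx, wy, wz], "fingers": fingers}, ...]. A call has 1 to 5 rows; each row shifts and turns the commanded pose from where the row before left it, along the tool's axes as they then stand; what a row does not reach is not made up. A row lasts 1/10 s, in which the tool goes at most 50 mm and 8.59 degrees, less where a joint would pass 70% of its speed; a pose out of reach is approached as far as the arm can. A call with a number of a shift or a turn outside -1 to 1 is refused whole. A call with a gripper value outside its range is refused whole. The fingers move at their own pace and stop on an object; "force" is the grip in N (left out, the last holds). Time passes only in rows, so rows that do not move let the fingers close. It gives the time, the measured TCP pose, the force, the opening and the grip force at its end, in the units of the state.
- readout.get_state(): the state, without advancing time (a new reading comes with each control period).
- imaging.get_image(name): name is "side" or "top" or "wrist"; returns (picture, depth): 384x512x3 uint8, red, green, blue; 384x512 float32, m along the optical axis (not along the pixel's ray), 0 where there is no reading.
- imaging.calibration(name): a dict with "intrinsics" (3x3 intrinsics, pixels), "R" (3x3) and "t" (3): a world point X has camera coordinates R X + t; the wrist camera has in their place "hand_eye" (4x4, takes a point from camera to tool coordinates, whose origin is the TCP and whose axes are the flange's). Camera axes: x right, y down, z forward; pixel columns grow to the right and rows downward; lengths in m; the calibration is good to about 2 mm. A picture is of the moment at which its call begins: read the wrist's pose just before it. calibration takes no time and is no camera call.
- manip.sign_off(): hands the job in; it is judged then, once.
The state is a dict: "clock": time; "qpos": joint angles; "qd": joint speeds; "effort": joint torques, N m; "position": TCP position; "ee_rot": TCP orientation; "contact_force": force on the tool from outside, world axes, zero at the start; "moment": the same for the moment, N m; "width": finger opening in m; "gripper_force": force on a finger pad.
Only numpy, scipy, OpenCV 4.12 (cv2) and the standard library are available. Lean on these libraries where they do the work, as an engineer would, in place of code of your own. Each camera call takes 0.05 s, during which the arm holds its last target. There are 200 camera calls.

TASK

The finished cup on the banding wheel is to make way for the tall beaker, which waits mouth-up on the full ware board. First lay the beaker on its side in the wooden cradle and let go; then stand the cup, kept mouth-down all the way, in the place the beaker left on the board; then take the beaker from the cradle and stand it mouth-down on the wheel, centred to within a centimetre, for its foot to be trimmed. The clay is unfired and easily chipped: set things down gently, do not drop them, and leave the other ware, jars and tools where they are.

Things in the scene. Friction and masses are not known exactly. Their poses are not given: they have to be found in the camera images.
- beaker: Tall straight beaker of bare brown clay: outer diameter 60 mm, height 105 mm, wall 5 mm, floor 7 mm, foot edge bevelled to 57 mm over the lowest 6 mm; 0.15 to 0.31 kg. Origin: centre of the foot's underside; z runs along its axis from foot to open mouth (up when mouth-up, down when mouth-down). Starts mouth-up on one of the ware board's three places.
- beaker_mid (a point): Point on the beaker's axis halfway along it, 52.5 mm from the foot; axes as the beaker's.
- cup: Finished clay cup standing mouth-down on the wheel, within 15 mm of its centre: height 65 mm, outer diameter 60 mm over the lower 43 mm (from the rim up), narrowing above to 44 mm at its foot, which is on top; about 0.14 kg. Origin: centre of the rim plane on which it stands; z points from rim to foot, up while mouth-down.
- bowl: Small mouth-up bowl of the same clay on the ware board, 70 mm across the rim, 58 mm high; to be left alone. Origin: centre of its underside, z up.
- pot: Small round-bellied mouth-down pot of the same clay on the ware board, 66 mm across its belly, 62 mm high; to be left alone. Origin: centre of the rim plane on which it stands, z up.
- ware_board: Fixed plywood ware board 330 mm (x) by 140 mm (y), 15 mm thick. Origin: centre of its underside; top at z = 15 mm. Three unmarked places lie on its own x axis at x = -105, 0 and +105 mm, each occupied at the start, to within 7 mm, by beaker, bowl or pot in any order.
- wheel_top (a point): Centre of the flat top of the banding wheel, a fixed, non-turning aluminium disc 140 mm in diameter on a stem and foot; the top is 55 mm above the table. z up. Wheel and ware board stand on either side of the cradle, either way round.
- cradle: Fixed wooden cradle: base 110 (x) by 70 (y) by 12 mm with two V-notched saddles, each 14 mm thick and 67 mm wide, centred at x = -36 and +36 mm, 58 mm free between them; V faces at 45 degrees, saddle tops 60 mm above the table. Origin: centre of the underside; x runs along the trough. The beaker's mouth may point to either end.
- cradle_axis (a point): The middle of the trough, 75 mm above the table: the axis of a beaker lying in the saddles passes through here along the cradle's x axis. Axes as the cradle's.
- bottle: Slim white plastic bottle with a blue cap, 40 mm diameter, 130 mm high, behind and to one side of the middle station. Origin: centre of its underside. Not to be disturbed.
- slip_jar: Small clear jar with a white lid, 36 mm diameter, 65 mm high, standing between two stations. Origin: centre of its underside. Not to be disturbed.
- stamp: Dark wooden clay stamp, 32 mm diameter, 50 mm high, standing between two stations. Origin: centre of its underside. Not to be disturbed.
- rib: Flat wooden rib 75 x 26 x 10 mm (x, y, z), lying between two stations. Origin: centre of its underside. Not to be disturbed. (A grey jar 125 mm high and a white bottle 190 mm high at the far edge, from 0.80 m ahead, and the roller, boards and tubs at the sides are fixed.)
Mind the look-alikes: they are no part of the job. What is shaped like the cup but black, pink or red is not meant.

How it is judged:
On the way, in this order (a step that is already met when the one before it is completed fails the run):
1. the beaker lies on its side in the cradle's two saddles, along the trough, its middle within 30 mm of the trough's, let go and at rest (horizontal distance between beaker_mid and cradle_axis below 0.03 m and z of beaker_mid in the frame of cradle_axis between -0.006 and 0.006 m and y of beaker_mid in the frame of cradle_axis between -0.008 and 0.008 m and angle between the z axis of beaker and the x axis of cradle, either way round below 0.15 rad and contact force between the fingers and beaker below 0.1 N and linear speed of beaker below 0.03 m/s), for 0.3 s.
2. the cup stands mouth-down and let go on the ware board, in the place the beaker left (x of cup in the frame of ware_board between -0.14 and 0.14 m and y of cup in the frame of ware_board between -0.045 and 0.045 m and z of cup in the frame of ware_board between 0.01 and 0.02 m and angle between cup's own z axis and vertical below 0.09 rad and linear speed of cup below 0.03 m/s and contact force between the fingers and cup below 0.1 N), for 0.3 s.
At the end, for the whole second after the job is handed in: The beaker stands mouth-down on the wheel (within about 4 degrees), its axis within 12 mm of the wheel's centre; the cup stands mouth-down on the ware board, in the row; both at rest (all of step 2 and horizontal distance between beaker and wheel_top below 0.012 m and angle between beaker's own z axis and vertical above 3.06 rad and z of beaker in the frame of wheel_top between 0.1 and 0.11 m and linear speed of beaker below 0.02 m/s and angular speed of beaker below 0.2 rad/s); the robot touches nothing.
It fails at once if the bowl or the pot on the board is moved more than 20 mm or tipped over (distance of any of bowl, pot from where it was at the start of the episode above 0.02 m or angle between any of bowl, pot's own z axis and vertical above 0.5 rad).
It fails at once if a bottle, jar, stamp or rib is moved more than 30 mm or tipped over (distance of any of bottle, slip_jar, stamp, rib from where it was at the start of the episode above 0.03 m or angle between any of bottle, slip_jar, stamp, rib's own z axis and vertical above 0.5 rad).
It fails at once if the cup is tipped more than about 35 degrees (angle between cup's own z axis and vertical above 0.6 rad).
It fails at once if the beaker or the cup is dropped (falls free faster than 0.6 m/s, a fall of some 2 cm) ((contact force between anything else and beaker below 0.02 N and linear speed of beaker above 0.6 m/s) or (contact force between anything else and cup below 0.02 N and linear speed of cup above 0.6 m/s)).
It also fails if it takes over 72 s, if anything falls off the work surface, if the arm or the gripper's body presses on something with over 40 N, if the wrist force passes 120 N, or if a joint passes its speed limit or range.

## Working session

There is one attempt and no reset: what is moved stays moved. The work goes in short steps, Python scripts to look and compute and a tool call to move; the robot and the scene stay as the last step left them, time stands still between calls to the robot, and variables do not carry over. Pictures are saved under pics/ and viewed, at most 10 in all, crops included, and the job is handed in when it is done.

Besides the shell and the picture viewer there is one more tool, called after "Emit:" as name([rows], argument=value, ...), one row to a line, values as JSON. servo_tool: Moves the arm, as the interface text tells. Its arguments: {"type":"object","properties":{"moves":{"type":"array"},"force":{"type":"number"}},"required":["moves"]}

```bash
mkdir -p pics; cat > h.py <<'E'
import numpy as np, cv2
from rig import readout, imaging, manip
from scipy.spatial.transform import Rotation as R
def rot(q): return R.from_quat([q[1],q[2],q[3],q[0]])
def grab(n):
    s=readout.get_state(); im,d=imaging.get_image(n); c=imaging.calibration(n); K=np.array(c["intrinsics"])
    if "R" in c: Rw=np.array(c["R"]).T; o=-Rw@np.array(c["t"])
    else:
        H=np.array(c["hand_eye"]); T=rot(s["ee_rot"]).as_matrix(); Rw=T@H[:3,:3]; o=T@H[:3,3]+np.array(s["position"])
    return im,d,K,Rw,o
def cloud(d,K,Rw,o):
    v,u=np.mgrid[:d.shape[0],:d.shape[1]]
    c=np.stack([(u-K[0,2])/K[0,0]*d,(v-K[1,2])/K[1,1]*d,d],-1)
    P=c@Rw.T+o; P[d<=0]=np.nan; return P
def ray(u,v,K,Rw,o,z):
    r=Rw@np.array([(u-K[0,2])/K[0,0],(v-K[1,2])/K[1,1],1]); return o+r*(z-o[2])/r[2]
E
python3 - <<'E'
from h import *
for n in("top","side"):
    im,d,K,Rw,o=grab(n); np.savez(n,im=im,d=d,K=K,Rw=Rw,o=o)
    cv2.imwrite(f"pics/{n}0.png",im[...,::-1]); print(n,K[0,0],o.round(3),Rw[:,2].round(2),(d>0).mean())
print(readout.get_state())
print(imaging.calibration("wrist"))
E
```

```text
top 405.716232930688 [ 0.398 -0.062  1.25 ] [ 0.15 -0.01 -0.99] 0.99609375
side 370.37224030034946 [0.183 0.591 0.614] [ 0.4  -0.71 -0.58] 0.9959208170572916
{'clock': 0.1, 'qpos': array([-1.27201427e+00,  2.76533119e-01,  1.50601154e+00, -4.72282061e-06,
        1.36072089e+00, -1.20995139e-01]), 'qd': array([ 0.00063565, -0.00093699, -0.00319123,  0.00169305, -0.00086367,
       -0.00129663]), 'effort': array([ 1.49683154e-03, -4.17701411e+01, -2.46403491e+01, -2.81657867e-04,
        5.84423091e-03, -1.19546314e-05]), 'position': array([ 0.23423497, -0.52473357,  0.30312335]), 'ee_rot': array([-8.32938155e-04,  9.78053686e-01,  2.08351355e-01, -7.65566384e-05]), 'contact_force': array([-0.27128768, -0.14803343,  0.75194907]), 'moment': array([ 0.00770681, -0.00727729,  0.00953381]), 'gripper_force': 0.0, 'width': 0.0852678135315651}
{'intrinsics': array([[299.6970312 ,   0.        , 252.81612332],
       [  0.        , 299.6970312 , 193.03373272],
       [  0.        ,   0.        ,   1.        ]]), 'hand_eye': array([[ 5.21892003e-04, -9.44883748e-01, -3.27405605e-01,
         8.60139880e-02],
       [ 9.99999535e-01,  2.27630053e-04,  9.37087876e-04,
        -1.74270654e-04],
       [-8.10911749e-04, -3.27405942e-01,  9.44883428e-01,
        -7.01179937e-02],
       [ 0.00000000e+00,  0.00000000e+00,  0.00000000e+00,
         1.00000000e+00]])}
```

View pics/top0.png

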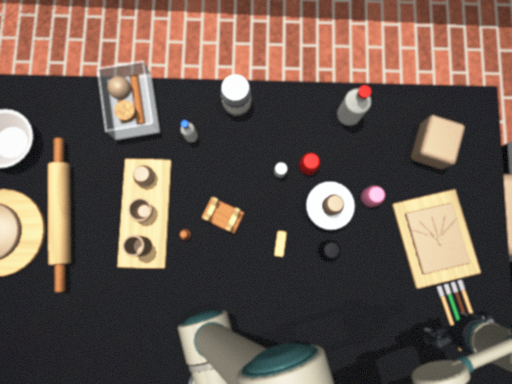

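View pics/side0.png

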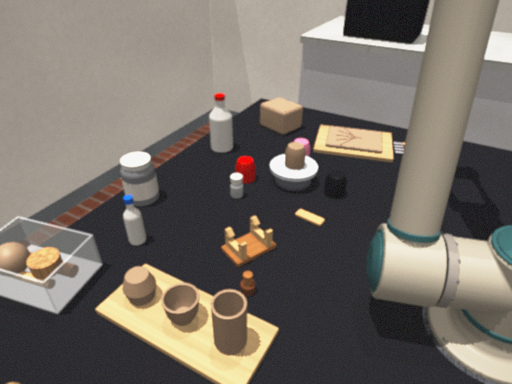

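The top view shows the beaker at (137,245) on the board's near end, with the bowl at (142,210) and the pot at (143,174). The cradle is at (222,215), the wheel with the cup at (331,205), and the stamp at (185,235). The rib is at (281,243), the slip jar at (281,170) and the bottle at (190,130). The side view agrees with this.

```bash
python3 - <<'E'
from h import *
C={}
for n in("top","side"):
    f=np.load(n+".npz"); P=cloud(f["d"],f["K"],f["Rw"],f["o"]); C[n]=(f["im"],P,f)
im,P,f=C["top"]
g=ray(10,10,f["K"],f["Rw"],f["o"],0)
def near(n,c,r,zlo,zhi):
    P=C[n][1]; m=(np.hypot(P[...,0]-c[0],P[...,1]-c[1])<r)&(P[...,2]>zlo)&(P[...,2]<zhi); return P[m],m
def fitc(p):
    A=np.c_[2*p[:,:2],np.ones(len(p))]; s=np.linalg.lstsq(A,(p[:,:2]**2).sum(1),rcond=None)[0]; return s[:2],np.sqrt(s[2]+s[:2]@s[:2])
for nm,(u,v,z) in dict(beaker=(137,245,.12),bowl=(142,210,.07),pot=(143,174,.077),cradle=(222,215,.04),cup=(332,204,.12),wheel=(331,205,.055),stamp=(185,235,.05),rib=(281,243,.01),jar=(281,170,.065),bottle=(188,128,.13)).items():
    c=ray(u,v,f["K"],f["Rw"],f["o"],z)
    out=[nm,c.round(3)]
    for n in C:
        p,_=near(n,c,.05,.02,.2)
        if len(p): out+= [n,len(p),"zmax",np.percentile(p[:,2],[50,90,98]).round(3), "xy",p[:,:2].min(0).round(3),p[:,:2].max(0).round(3)]
    print(*out)
# board
hsv=cv2.cvtColor(im,cv2.COLOR_RGB2HSV)
def rect(m,z):
    cs,_=cv2.findContours(m.astype(np.uint8),cv2.RETR_EXTERNAL,cv2.CHAIN_APPROX_NONE); c=max(cs,key=cv2.contourArea)[:,0]
    w=np.array([ray(a,b,f["K"],f["Rw"],f["o"],z) for a,b in c]); return cv2.minAreaRect((w[:,:2]*1000).astype(np.float32))
v,u=np.mgrid[:384,:512]
bm=(u>105)&(u<176)&(v>150)&(v<275)&(im.sum(2)>150)
print("board",rect(bm,.015))
wm=(u>295)&(u<360)&(v>175)&(v<235)&(im.min(2)>120); 
cs,_=cv2.findContours(wm.astype(np.uint8),cv2.RETR_EXTERNAL,cv2.CHAIN_APPROX_NONE); c=max(cs,key=cv2.contourArea)
w=np.array([ray(a,b,f["K"],f["Rw"],f["o"],.055) for a,b in c[:,0]]); print("wheel",fitc(w))
cm=(u>195)&(u<250)&(v>190)&(v<238)&(im.sum(2)>150)
print("cradle",rect(cm,.03))
b=cv2.resize(im[180:250,190:260,::-1],None,fx=4,fy=4,interpolation=2); b2=cv2.resize(im[155:275,110:180,::-1],None,fx=4,fy=4,interpolation=2); b3=cv2.resize(im[170:240,295:365,::-1],None,fx=4,fy=4,interpolation=2)
o=np.zeros((560,560,3),np.uint8); o[:280,:280]=b;o[280:,:280]=b3;o[:480,280:]=b2; cv2.imwrite("pics/crop.png",o)
E
```

```text
beaker [0.407 0.255 0.12 ] top 534 zmax [0.079 0.12  0.122] xy [0.375 0.213] [0.435 0.297] side 2038 zmax [0.087 0.118 0.12 ] xy [0.377 0.239] [0.436 0.3  ]
bowl [0.508 0.261 0.07 ] top 444 zmax [0.047 0.074 0.076] xy [0.468 0.236] [0.556 0.304] side 1274 zmax [0.055 0.072 0.073] xy [0.477 0.235] [0.548 0.305]
pot [0.613 0.262 0.077] top 374 zmax [0.073 0.079 0.081] xy [0.571 0.222] [0.658 0.302] side 1021 zmax [0.063 0.076 0.077] xy [0.583 0.244] [0.64  0.303]
cradle [0.501 0.03  0.04 ] top 234 zmax [0.045 0.059 0.062] xy [ 0.456 -0.018] [0.546 0.079] side 473 zmax [0.035 0.056 0.059] xy [ 0.457 -0.017] [0.546 0.08 ]
cup [ 0.532 -0.283  0.12 ] top 885 zmax [0.058 0.12  0.123] xy [ 0.483 -0.332] [ 0.581 -0.233] side 774 zmax [0.076 0.118 0.12 ] xy [ 0.483 -0.327] [ 0.581 -0.235]
wheel [ 0.536 -0.293  0.055] top 883 zmax [0.058 0.12  0.123] xy [ 0.488 -0.343] [ 0.585 -0.245] side 722 zmax [0.08  0.118 0.12 ] xy [ 0.487 -0.336] [ 0.585 -0.245]
stamp [0.439 0.136 0.05 ] top 71 zmax [0.045 0.052 0.054] xy [0.428 0.129] [0.455 0.156] side 196 zmax [0.036 0.049 0.05 ] xy [0.427 0.129] [0.459 0.16 ]
rib [ 0.422 -0.149  0.01 ]
jar [ 0.637 -0.143  0.065] top 131 zmax [0.064 0.068 0.07 ] xy [ 0.624 -0.157] [ 0.659 -0.123] side 212 zmax [0.05  0.064 0.065] xy [ 0.626 -0.155] [ 0.66  -0.121]
bottle [0.739 0.128 0.13 ] top 224 zmax [0.086 0.129 0.132] xy [0.731 0.121] [0.769 0.158] side 622 zmax [0.073 0.12  0.129] xy [0.733 0.126] [0.768 0.162]
board ((507.5823059082031, 268.6403503417969), (152.6846923828125, 342.2455139160156), 89.97235870361328)
wheel (array([ 0.53646413, -0.29023573]), np.float64(0.07171606321528683))
cradle ((504.200927734375, 30.068939208984375), (119.0320053100586, 82.8455581665039), 65.6204833984375)
```

View pics/crop.png

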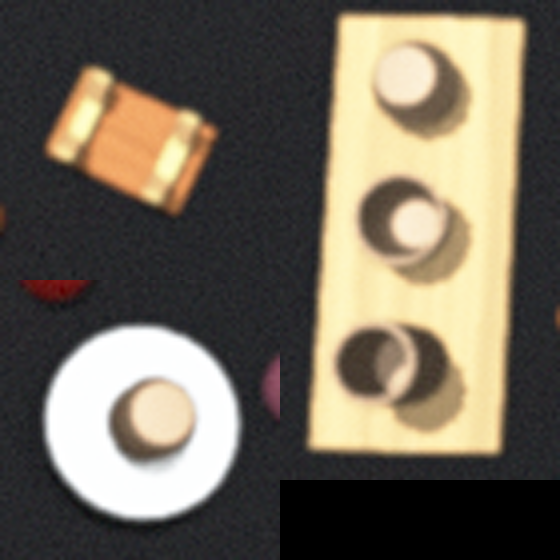

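The enlarged crop shows the trough running diagonally in the picture, with saddles at crop (90,100) and (180,155). The cup sits slightly off the wheel's centre, towards the crop's right. Next I'll refine the centres from both views.

```bash
python3 - <<'E'
from h import *
def fitc(p):
    A=np.c_[2*p[:,:2],np.ones(len(p))]; s=np.linalg.lstsq(A,(p[:,:2]**2).sum(1),rcond=None)[0]; return s[:2].round(4),np.sqrt(s[2]+s[:2]@s[:2]).round(4)
for n in("top","side"):
    f=np.load(n+".npz"); P=cloud(f["d"],f["K"],f["Rw"],f["o"])
    def sel(c,r,lo,hi): 
        m=(np.hypot(P[...,0]-c[0],P[...,1]-c[1])<r)&(P[...,2]>lo)&(P[...,2]<hi); return P[m]
    p=sel((.406,.269),.04,.112,.13); print(n,"beaker rim",fitc(p),cv2.minEnclosingCircle((p[:,:2]*1e3).astype(np.float32)))
    p=sel((.536,-.283),.04,.116,.13); print("cup foot",p.mean(0).round(4),cv2.minEnclosingCircle((p[:,:2]*1e3).astype(np.float32)))
    p=sel((.536,-.283),.045,.065,.095); print("cup wall",fitc(p))
    p=sel((.536,-.29),.085,.045,.062); q=p[np.hypot(p[:,0]-.536,p[:,1]+.29)>.045]; print("wheel z",np.median(q[:,2]).round(4),cv2.minEnclosingCircle((q[:,:2]*1e3).astype(np.float32)))
    p=sel((.502,.031),.065,.045,.07)
    # saddles: split
    _,l,c=cv2.kmeans(p[:,:2].astype(np.float32),2,None,(3,50,1e-6),5,0)
    mid=[]
    for i in(0,1):
        r=cv2.minAreaRect((p[l[:,0]==i][:,:2]*1e3).astype(np.float32)); print("saddle",r); mid.append(r[0])
    mid=np.array(mid); d=mid[0]-mid[1]; print("mid",mid.mean(0),"len",np.hypot(*d),"az",np.degrees(np.arctan2(d[1],d[0]))%180,"z98",np.percentile(p[:,2],98))
    p=sel((.502,.031),.08,.006,.07); r=cv2.minAreaRect((p[:,:2]*1e3).astype(np.float32)); print("all",r)
    p=sel((.51,.269),.19,.008,.024); p=p[abs(p[:,1]-.269)<.09]; print("board",np.median(p[:,2]).round(4),cv2.minAreaRect((p[:,:2]*1e3).astype(np.float32)))
E
```

```text
top beaker rim (array([0.4046, 0.2675]), np.float64(0.0274)) ((404.8001708984375, 268.0787658691406), 30.2316951751709)
cup foot [ 0.5335 -0.2906  0.1199] ((533.596923828125, -290.05230712890625), 24.279125213623047)
cup wall (array([ 0.5338, -0.2911]), np.float64(0.0294))
wheel z 0.0553 ((534.6040649414062, -289.3677062988281), 70.27245330810547)
saddle ((517.4396362304688, 65.61302947998047), (14.242250442504883, 66.77911376953125), 66.38011169433594)
saddle ((488.0096740722656, -0.2164745330810547), (14.054949760437012, 66.99269104003906), 66.17268371582031)
mid [502.72465515  32.69827747] len 72.10857279990329 az 65.91232895754139 z98 0.06345752954695923
all ((494.36669921875, 41.17086410522461), (125.12581634521484, 125.18883514404297), 42.313594818115234)
board 0.0149 ((506.2806396484375, 265.89056396484375), (330.7184143066406, 150.37562561035156), 0.022312702611088753)
side beaker rim (array([0.4061, 0.2699]), np.float64(0.0273)) ((406.5123291015625, 269.22900390625), 30.3026180267334)
cup foot [ 0.5348 -0.2882  0.1189] ((535.9306030273438, -288.75140380859375), 23.58535385131836)
cup wall (array([ 0.5357, -0.2906]), np.float64(0.029))
wheel z 0.0538 ((536.5016479492188, -288.4219970703125), 71.85075378417969)
saddle ((519.2322387695312, 66.07591247558594), (15.526046752929688, 68.42893981933594), 65.5228271484375)
saddle ((489.96844482421875, 0.7137813568115234), (15.420835494995117, 68.67284393310547), 65.72867584228516)
mid [504.6003418   33.39484692] len 71.6140895387323 az 65.88108476941633 z98 0.059417992436514376
all ((505.0441589355469, 34.11578369140625), (109.47576904296875, 72.04615020751953), 66.2351303100586)
board 0.0138 ((508.5838623046875, 271.01702880859375), (141.21063232421875, 330.6991882324219), 89.86457061767578)
```

Emit:
servo_tool([
  {"dp": [0,0,-0.25],"delta_rot": [0,0,-1],"fingers": 1},
  {"dp": [0,0,0],"delta_rot": [0,0,-1],"fingers": 1},
])

```text
clock: 0.3
position: [0.2349, -0.5267, 0.3587]
ee_rot: [0.004, 0.952, 0.307, -0.0]
contact_force: [1.2, -0.5, 0.3]
width: 0.0855
gripper_force: 0.0
```

```bash
cat > plan.py <<'E'
from h import *
import json
PZ=0.054
def ori(az,tilt):   # tool x at azimuth az (deg), tool down, then turned by tilt (deg) about tool y
    return R.from_euler("z",az,degrees=True)*R.from_euler("x",180,degrees=True)*R.from_euler("y",tilt,degrees=True)
def plan(goals,fing):
    """goals: (grasp point, az, tilt, rows); simulates rounded rows, prints calls"""
    s=readout.get_state(); p=np.array(s["position"]); o=rot(s["ee_rot"]); rows=[]
    e=rot(s["ee_rot"]); a=e.as_matrix()
    print("now g",(p+PZ*a[:,2]).round(4),"xaz",np.degrees(np.arctan2(a[1,0],a[0,0])).round(2),"tilt",np.degrees(np.arctan2(-a[2,0]*-1,-a[2,2])).round(2),"q",np.round(s["qpos"],2),"w",round(s["width"],4),"F",np.round(s["contact_force"],1),"t",s["clock"])
    for g,az,ti,n in goals:
        g0=p+PZ*o.as_matrix()[:,2]; o0=o; dr=(o0.inv()*ori(az,ti)).as_rotvec()
        for i in range(1,n+1):
            t=i/n; ot=o0*R.from_rotvec(dr*t); gt=g0+(np.array(g)-g0)*t; pt=gt-PZ*ot.as_matrix()[:,2]
            dp=np.round(o.inv().apply(pt-p)/0.2,3)+0; w=np.round((o.inv()*ot).as_rotvec()/0.1,2)+0
            rows.append({"dp":dp.tolist(),"delta_rot":w.tolist(),"fingers":fing})
            p=p+o.apply(dp*0.2); o=o*R.from_rotvec(w*0.1)
    for i in range(0,len(rows),5): print(json.dumps(rows[i:i+5]))
    print("max",max(np.linalg.norm(r["dp"])*200 for r in rows),"mm")
E
python3 - <<'E'
from plan import *
u=np.array([np.cos(np.radians(66)),np.sin(np.radians(66)),-1])/2**.5
b=np.array([.4057,.2687,.0825])
plan([((.36,-.1,.30),66,0,12),(b-.14*u,66,45,12)],1)
E
```

```text
now g [ 0.235  -0.5272  0.3047] xaz 35.75 tilt -0.16 q [-1.27  0.25  1.41  0.    1.48 -0.33] w 0.0855 F [ 1.2 -0.5  0.3] t 0.3
[{"dp": [0.146, -0.114, 0.001], "delta_rot": [0.01, 0.0, -0.44], "fingers": 1}, {"dp": [0.151, -0.107, 0.0], "delta_rot": [0.0, 0.01, -0.44], "fingers": 1}, {"dp": [0.156, -0.101, 0.001], "delta_rot": [0.01, 0.0, -0.44], "fingers": 1}, {"dp": [0.16, -0.093, 0.001], "delta_rot": [0.0, 0.01, -0.44], "fingers": 1}, {"dp": [0.164, -0.087, 0.001], "delta_rot": [0.01, 0.0, -0.44], "fingers": 1}]
[{"dp": [0.167, -0.079, 0.002], "delta_rot": [0.01, 0.0, -0.44], "fingers": 1}, {"dp": [0.171, -0.072, 0.001], "delta_rot": [0.0, 0.01, -0.44], "fingers": 1}, {"dp": [0.174, -0.064, 0.001], "delta_rot": [0.01, 0.0, -0.44], "fingers": 1}, {"dp": [0.176, -0.057, 0.002], "delta_rot": [0.0, 0.01, -0.44], "fingers": 1}, {"dp": [0.179, -0.048, 0.001], "delta_rot": [0.01, 0.0, -0.44], "fingers": 1}]
[{"dp": [0.181, -0.041, 0.002], "delta_rot": [0.01, 0.01, -0.44], "fingers": 1}, {"dp": [0.182, -0.033, 0.002], "delta_rot": [0.0, 0.0, -0.44], "fingers": 1}, {"dp": [0.089, -0.045, 0.
[... 221 characters left out ...]
-0.045, 0.07], "delta_rot": [0.0, 0.66, 0.0], "fingers": 1}, {"dp": [0.073, -0.045, 0.076], "delta_rot": [0.0, 0.65, 0.0], "fingers": 1}, {"dp": [0.068, -0.045, 0.082], "delta_rot": [0.0, 0.66, 0.0], "fingers": 1}, {"dp": [0.062, -0.046, 0.087], "delta_rot": [0.0, 0.65, 0.0], "fingers": 1}, {"dp": [0.056, -0.045, 0.092], "delta_rot": [0.0, 0.66, 0.0], "fingers": 1}]
[{"dp": [0.05, -0.045, 0.097], "delta_rot": [0.0, 0.65, 0.0], "fingers": 1}, {"dp": [0.044, -0.045, 0.101], "delta_rot": [0.0, 0.65, 0.0], "fingers": 1}, {"dp": [0.037, -0.045, 0.105], "delta_rot": [0.0, 0.66, 0.0], "fingers": 1}, {"dp": [0.03, -0.045, 0.108], "delta_rot": [0.0, 0.65, 0.0], "fingers": 1}]
max 37.16880412388862 mm
```

Emit:
servo_tool([
  {"dp": [0.15,-0.11,0],"delta_rot": [0,0,-0.44],"fingers": 1},
  {"dp": [0.15,-0.11,0],"delta_rot": [0,0,-0.44],"fingers": 1},
  {"dp": [0.16,-0.1,0],"delta_rot": [0,0,-0.44],"fingers": 1},
  {"dp": [0.16,-0.09,0],"delta_rot": [0,0,-0.44],"fingers": 1},
  {"dp": [0.16,-0.09,0],"delta_rot": [0,0,-0.44],"fingers": 1},
])

```text
clock: 0.8
position: [0.2882, -0.3459, 0.3535]
ee_rot: [-0.0, 0.913, 0.408, 0.0]
contact_force: [0.9, 0.3, 0.0]
width: 0.085
gripper_force: 0.0
```

Emit:
servo_tool([
  {"dp": [0.17,-0.08,0],"delta_rot": [0,0,-0.44],"fingers": 1},
  {"dp": [0.17,-0.07,0],"delta_rot": [0,0,-0.44],"fingers": 1},
  {"dp": [0.17,-0.06,0],"delta_rot": [0,0,-0.44],"fingers": 1},
  {"dp": [0.18,-0.06,0],"delta_rot": [0,0,-0.44],"fingers": 1},
  {"dp": [0.18,-0.05,0],"delta_rot": [0,0,-0.44],"fingers": 1},
])

```text
clock: 1.3
position: [0.3411, -0.168, 0.3536]
ee_rot: [-0.0, 0.863, 0.506, -0.0]
contact_force: [-0.4, 0.3, -0.1]
width: 0.0856
gripper_force: 0.0
```

Emit:
servo_tool([
  {"dp": [0.18,-0.04,0],"delta_rot": [0,0,-0.44],"fingers": 1},
  {"dp": [0.18,-0.03,0],"delta_rot": [0,0,-0.44],"fingers": 1},
  {"dp": [0,0,0],"delta_rot": [0,0,0],"fingers": 1},
])

```text
clock: 1.6
position: [0.3628, -0.0957, 0.3537]
ee_rot: [-0.001, 0.838, 0.546, 0.001]
contact_force: [-0.5, -0.9, -0.6]
width: 0.0854
gripper_force: 0.0
```

```bash
sed -i 's/dp=np.round(o.inv().apply(pt-p)\/0.2,3)+0; w=np.round((o.inv()\*ot).as_rotvec()\/0.1,2)+0/L=i>n-2; dp=np.round(o.inv().apply(pt-p)\/0.2,3 if L else 2)+0; w=np.round((o.inv()*ot).as_rotvec()\/0.1,2 if L else 1)+0/; s/np.arctan2(-a\[2,0\]\*-1,-a\[2,2\])/np.arctan2(a[2,0],-a[2,2])/' plan.py
python3 - <<'E'
from plan import *
u=np.array([np.cos(np.radians(66)),np.sin(np.radians(66)),-1])/2**.5
b=np.array([.4057,.2687,.0825])
plan([(b-.14*u,66,45,14)],1)
E
```

```text
now g [ 0.3628 -0.0956  0.2997] xaz 66.14 tilt 0.13 q [-0.45 -0.06  1.78  0.    1.43 -0.03] w 0.0854 F [-0.5 -0.9 -0.6] t 1.6
[{"dp": [0.07, -0.04, 0.04], "delta_rot": [0.0, 0.6, 0.0], "fingers": 1}, {"dp": [0.08, -0.04, 0.05], "delta_rot": [0.0, 0.5, 0.0], "fingers": 1}, {"dp": [0.07, -0.04, 0.05], "delta_rot": [0.0, 0.6, 0.0], "fingers": 1}, {"dp": [0.06, -0.03, 0.06], "delta_rot": [0.0, 0.5, 0.0], "fingers": 1}, {"dp": [0.06, -0.04, 0.06], "delta_rot": [0.0, 0.6, 0.0], "fingers": 1}]
[{"dp": [0.06, -0.04, 0.07], "delta_rot": [0.0, 0.6, 0.0], "fingers": 1}, {"dp": [0.06, -0.04, 0.07], "delta_rot": [0.0, 0.5, 0.0], "fingers": 1}, {"dp": [0.05, -0.04, 0.07], "delta_rot": [0.0, 0.6, 0.0], "fingers": 1}, {"dp": [0.05, -0.04, 0.08], "delta_rot": [0.0, 0.5, 0.0], "fingers": 1}, {"dp": [0.04, -0.04, 0.08], "delta_rot": [0.0, 0.6, 0.0], "fingers": 1}]
[{"dp": [0.04, -0.04, 0.09], "delta_rot": [0.0, 0.6, 0.0], "fingers": 1}, {"dp": [0.03, -0.03, 0.08], "delta_rot": [0.0, 0.5, 0.0], "fingers": 1}, {"dp": [0.032, -0.043, 0.092], "delta_rot": [-0.02, 0.57, 0.01], "fingers": 1}, {"dp": [0.024, -0.039, 0.092], "delta_rot": [0.0, 0.56, 0.0], "fingers": 1}]
max 21.29506985196339 mm
```

Emit:
servo_tool([
  {"dp": [0.07,-0.04,0.04],"delta_rot": [0.0,0.6,0.0],"fingers": 1},
  {"dp": [0.08,-0.04,0.05],"delta_rot": [0.0,0.5,0.0],"fingers": 1},
  {"dp": [0.07,-0.04,0.05],"delta_rot": [0.0,0.6,0.0],"fingers": 1},
  {"dp": [0.06,-0.03,0.06],"delta_rot": [0.0,0.5,0.0],"fingers": 1},
  {"dp": [0.06,-0.04,0.06],"delta_rot": [0.0,0.6,0.0],"fingers": 1},
])

```text
clock: 2.1
position: [0.3582, -0.0166, 0.3091]
ee_rot: [-0.076, 0.832, 0.537, 0.118]
contact_force: [-0.0, -0.8, -0.0]
width: 0.0857
gripper_force: 0.0
```

Emit:
servo_tool([
  {"dp": [0.06,-0.04,0.07],"delta_rot": [0.0,0.6,0.0],"fingers": 1},
  {"dp": [0.06,-0.04,0.07],"delta_rot": [0.0,0.5,0.0],"fingers": 1},
  {"dp": [0.05,-0.04,0.07],"delta_rot": [0.0,0.6,0.0],"fingers": 1},
  {"dp": [0.05,-0.04,0.08],"delta_rot": [0.0,0.5,0.0],"fingers": 1},
  {"dp": [0.04,-0.04,0.08],"delta_rot": [0.0,0.6,0.0],"fingers": 1},
])

```text
clock: 2.6
position: [0.3532, 0.0697, 0.2604]
ee_rot: [-0.15, 0.807, 0.521, 0.233]
contact_force: [0.0, 0.2, 0.4]
width: 0.0858
gripper_force: 0.0
```

Emit:
servo_tool([
  {"dp": [0.04,-0.04,0.09],"delta_rot": [0.0,0.6,0.0],"fingers": 1},
  {"dp": [0.03,-0.03,0.08],"delta_rot": [0.0,0.5,0.0],"fingers": 1},
  {"dp": [0.032,-0.043,0.092],"delta_rot": [-0.02,0.57,0.01],"fingers": 1},
  {"dp": [0.024,-0.039,0.092],"delta_rot": [0.0,0.56,0.0],"fingers": 1},
  {"dp": [0,0,0],"delta_rot": [0,0,0],"fingers": 1},
])

```text
clock: 3.1
position: [0.3493, 0.1401, 0.2175]
ee_rot: [-0.209, 0.777, 0.5, 0.319]
contact_force: [-0.6, 0.2, -0.1]
width: 0.0858
gripper_force: 0.0
```

```bash
python3 - <<'E'
from plan import *
b=np.array([.4057,.2687,.0825])
im,d,K,Rw,o=grab("wrist"); cv2.imwrite("pics/w1.png",im[...,::-1]); P=cloud(d,K,Rw,o)
m=(np.hypot(P[...,0]-b[0],P[...,1]-b[1])<.05)&(P[...,2]>.03)&(P[...,2]<.14)
p=P[m]; print(len(p),p.min(0),p.max(0)); q=p[p[:,2]>.114]; print(cv2.minEnclosingCircle((q[:,:2]*1e3).astype(np.float32)),np.median(q[:,2]))
plan([(b,66,45,8)],1)
E
```

```text
5657 [0.37848478 0.23862904 0.03007154] [0.4373789  0.29891641 0.12203476]
((408.20196533203125, 268.77178955078125), 30.27735137939453) 0.11930850607628395
now g [0.3662 0.1739 0.1801] xaz 65.48 tilt 44.78 q [-0.44  0.01  2.35  0.95  1.05 -0.62] w 0.0853 F [ 1.5 -0.9 -0.2] t 3.15
[{"dp": [0.0, 0.0, 0.09], "delta_rot": [0.0, 0.0, 0.0], "fingers": 1}, {"dp": [0.0, 0.0, 0.09], "delta_rot": [0.0, 0.0, 0.0], "fingers": 1}, {"dp": [0.01, -0.01, 0.09], "delta_rot": [0.0, 0.0, 0.0], "fingers": 1}, {"dp": [0.0, 0.0, 0.08], "delta_rot": [0.0, 0.0, 0.0], "fingers": 1}, {"dp": [0.0, 0.0, 0.09], "delta_rot": [0.0, 0.0, 0.0], "fingers": 1}]
[{"dp": [0.0, 0.0, 0.09], "delta_rot": [0.0, 0.0, 0.0], "fingers": 1}, {"dp": [0.007, -0.002, 0.089], "delta_rot": [0.03, 0.03, -0.06], "fingers": 1}, {"dp": [0.002, -0.001, 0.089], "delta_rot": [0.0, 0.01, 0.0], "fingers": 1}]
max 18.2208671582886 mm
```

View pics/w1.png

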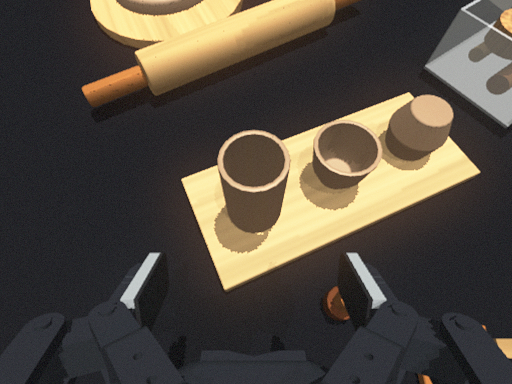

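The wrist view shows the beaker at about (255,180) between the open fingers, with the bowl at (347,155), the pot at (420,125) and the stamp at (338,300), all clear of the approach. I'll advance along the tool axis and grip.

Emit:
servo_tool([
  {"dp": [0.0,0.0,0.09],"delta_rot": [0.0,0.0,0.0],"fingers": 1},
  {"dp": [0.0,0.0,0.09],"delta_rot": [0.0,0.0,0.0],"fingers": 1},
  {"dp": [0.01,-0.01,0.09],"delta_rot": [0.0,0.0,0.0],"fingers": 1},
  {"dp": [0.0,0.0,0.08],"delta_rot": [0.0,0.0,0.0],"fingers": 1},
  {"dp": [0.0,0.0,0.09],"delta_rot": [0.0,0.0,0.0],"fingers": 1},
])

```text
clock: 3.65
position: [0.3777, 0.1975, 0.1588]
ee_rot: [-0.205, 0.776, 0.502, 0.322]
contact_force: [0.1, -0.6, 0.3]
width: 0.0854
gripper_force: 0.0
```

Emit:
servo_tool([
  {"dp": [0.0,0.0,0.09],"delta_rot": [0.0,0.0,0.0],"fingers": 1},
  {"dp": [0.007,-0.002,0.09],"delta_rot": [0.03,0.03,-0.06],"fingers": 1},
  {"dp": [0.002,-0.001,0.09],"delta_rot": [0.0,0.01,0.0],"fingers": 1},
  {"dp": [0,0,0],"delta_rot": [0,0,0],"fingers": 1},
])

```text
clock: 4.05
position: [0.3929, 0.2344, 0.121]
ee_rot: [-0.208, 0.774, 0.504, 0.322]
contact_force: [-0.9, 0.1, 0.9]
width: 0.0852
gripper_force: 0.0
```

```bash
python3 - <<'E'
from plan import *
plan([((.4065,.2688,.0825),66,45,1)],1)
E
```

```text
now g [0.4086 0.2693 0.0829] xaz 66.25 tilt 45.07 q [-0.08  0.31  2.42  1.47  0.73 -0.98] w 0.0852 F [-0.9  0.1  0.9] t 4.05
[{"dp": [-0.006, -0.008, -0.003], "delta_rot": [0.02, -0.01, 0.03], "fingers": 1}]
max 2.08806130178211 mm
```

Emit:
servo_tool([
  {"dp": [-0.006,-0.006,0],"delta_rot": [0,0,0],"fingers": 0.7},
  {"dp": [0,0,0],"delta_rot": [0,0,0],"fingers": 0.6},
  {"dp": [0,0,0],"delta_rot": [0,0,0],"fingers": 0.4},
  {"dp": [0,0,0],"delta_rot": [0,0,0],"fingers": 0.4},
  {"dp": [0,0,0],"delta_rot": [0,0,0],"fingers": 0.4},
], force=45)

```text
clock: 4.55
position: [0.3907, 0.2335, 0.1213]
ee_rot: [-0.207, 0.774, 0.503, 0.323]
contact_force: [-0.7, -4.3, 7.7]
width: 0.058
gripper_force: 48.4
```

Emit:
servo_tool([
  {"dp": [0,0,0],"delta_rot": [0,0,0],"fingers": 0.4},
  {"dp": [0,0,0],"delta_rot": [0,0,0],"fingers": 0.4},
])

```text
clock: 4.75
position: [0.3907, 0.2335, 0.1213]
ee_rot: [-0.207, 0.774, 0.503, 0.323]
contact_force: [-0.5, -5.7, 8.0]
width: 0.0582
gripper_force: 48.5
```

```bash
python3 - <<'E'
from plan import *
plan([((.4065,.2680,.22),66,45,6)],0.4)
E
```

```text
now g [0.4065 0.2684 0.0832] xaz 66.21 tilt 45.15 q [-0.08  0.3   2.43  1.48  0.73 -0.99] w 0.0582 F [-0.5 -5.7  8. ] t 4.75
[{"dp": [0.08, 0.0, -0.08], "delta_rot": [0.0, 0.0, 0.0], "fingers": 0.4}, {"dp": [0.08, 0.0, -0.08], "delta_rot": [0.0, 0.0, 0.0], "fingers": 0.4}, {"dp": [0.08, 0.0, -0.08], "delta_rot": [0.0, 0.0, 0.0], "fingers": 0.4}, {"dp": [0.08, 0.0, -0.08], "delta_rot": [0.0, 0.0, 0.0], "fingers": 0.4}, {"dp": [0.084, 0.005, -0.083], "delta_rot": [0.04, -0.02, 0.02], "fingers": 0.4}]
[{"dp": [0.08, 0.0, -0.081], "delta_rot": [0.0, -0.01, 0.01], "fingers": 0.4}]
max 23.638950907347812 mm
```

Emit:
servo_tool([
  {"dp": [0.02,0.0,-0.02],"delta_rot": [0.0,0.0,0.0],"fingers": 0.4},
  {"dp": [0.06,0.0,-0.06],"delta_rot": [0.0,0.0,0.0],"fingers": 0.4},
  {"dp": [0.08,0.0,-0.08],"delta_rot": [0.0,0.0,0.0],"fingers": 0.4},
  {"dp": [0.08,0.0,-0.08],"delta_rot": [0.0,0.0,0.0],"fingers": 0.4},
  {"dp": [0.08,0.0,-0.08],"delta_rot": [0.0,0.0,0.0],"fingers": 0.4},
])

```text
clock: 5.25
position: [0.3887, 0.2335, 0.2112]
ee_rot: [-0.207, 0.775, 0.504, 0.321]
contact_force: [1.3, -0.4, -2.5]
width: 0.0579
gripper_force: 48.8
```

Emit:
servo_tool([
  {"dp": [0.08,0.0,-0.08],"delta_rot": [0.0,0.0,0.0],"fingers": 0.4},
  {"dp": [0.08,0.0,-0.08],"delta_rot": [0.0,0.0,0.0],"fingers": 0.4},
  {"dp": [0,0.0,0],"delta_rot": [0.0,0.0,0.0],"fingers": 0.4},
])

```text
clock: 5.55
position: [0.3902, 0.2337, 0.2584]
ee_rot: [-0.206, 0.773, 0.505, 0.324]
contact_force: [-0.2, 0.1, -2.6]
width: 0.0578
gripper_force: 49.0
```

```bash
python3 - <<'E'
from plan import *
s=readout.get_state();T=rot(s["ee_rot"]).as_matrix();g=np.array(s["position"])+PZ*T[:,2]
im,d,K,Rw,o=grab("wrist"); P=cloud(d,K,Rw,o)
im2,d2,K2,Rw2,o2=grab("side"); P2=cloud(d2,K2,Rw2,o2); cv2.imwrite("pics/s1.png",im2[...,::-1])
for Q in(P,P2):
    m=(np.linalg.norm((Q-g)[...,:2],axis=-1)<.05)&(Q[...,2]>g[2]+.03)&(Q[...,2]<g[2]+.06); p=Q[m]
    if len(p): print(len(p),p[:,2].max()-g[2],cv2.minEnclosingCircle((p[:,:2]*1e3).astype(np.float32)),(g*1e3).round(1))
h=np.array([np.cos(np.radians(66)),np.sin(np.radians(66)),0])
c=np.array([.5037,.0330,.075])
plan([((.46,.15,.26),66,0,7),(c+.015*h+[0,0,.1],66,-45,9)],0.4)
E
```

```text
18139 0.059998903245370244 ((400.37615966796875, 255.43150329589844), 46.34515380859375) [406.  268.5 220.3]
1133 0.05987486222428909 ((402.29376220703125, 255.47296142578125), 44.89923858642578) [406.  268.5 220.3]
now g [0.4044 0.2685 0.2173] xaz 66.26 tilt 45.01 q [-0.08  0.    2.22  1.01  0.9  -0.32] w 0.0579 F [-0.  -0.1 -2.7] t 5.65
[{"dp": [0.01, 0.07, -0.06], "delta_rot": [0.0, -1.1, 0.0], "fingers": 0.4}, {"dp": [0.0, 0.07, -0.06], "delta_rot": [0.0, -1.1, 0.0], "fingers": 0.4}, {"dp": [-0.01, 0.07, -0.06], "delta_rot": [0.0, -1.2, 0.0], "fingers": 0.4}, {"dp": [-0.01, 0.07, -0.05], "delta_rot": [0.0, -1.1, 0.0], "fingers": 0.4}, {"dp": [-0.02, 0.07, -0.05], "delta_rot": [0.0, -1.1, 0.0], "fingers": 0.4}]
[{"dp": [-0.019, 0.075, -0.041], "delta_rot": [0.03, -1.13, 0.01], "fingers": 0.4}, {"dp": [-0.027, 0.071, -0.035], "delta_rot": [0.01, -1.13, 0.0], "fingers": 0.4}, {"dp": [-0.02, 0.05, 0.05], "delta_rot": [0.0, -0.9, 0.0], "fingers": 0.4}, {"dp": [-0.01, 0.05, 0.05], "delta_rot": [0.0, -0.8, 0.0], "fingers": 0.4}, {"dp": [-0.01, 0.05, 0.05], "delta_rot": [0.0, -0.9, 0.0], "fingers": 0.4}]
[{"dp": [0.0, 0.04, 0.06], "delta_rot": [0.0, -0.9, 0.0], "fingers": 0.4}, {"dp": [0.0, 0.05, 0.06], "delta_rot": [0.0, -0.9, 0.0], "fingers": 0.4}, {"dp": [0.0, 0.05, 0.06], "delta_rot": [0.0, -0.8, 0.0], "fingers": 0.4}, {"dp": [0.02, 0.05, 0.06], "delta_rot": [0.0, -0.9, 0.0], "fingers": 0.4}, {"dp": [0.013, 0.049, 0.068], "delta_rot": [0.0, -0.88, 0.0], "fingers": 0.4}]
[{"dp": [0.022, 0.049, 0.064], "delta_rot": [0.0, -0.87, 0.01], "fingers": 0.4}]
max 18.547236990991408 mm
```

View pics/s1.png

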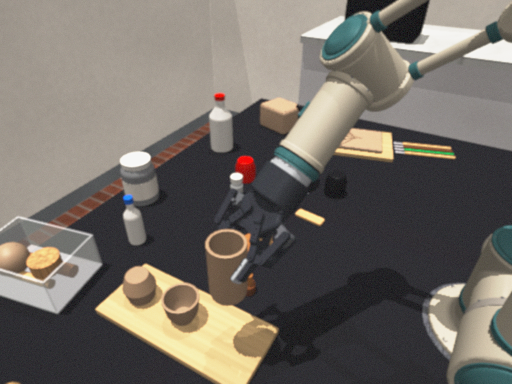

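The side view shows the beaker held upright at (228,265), clear of the board. I'll turn it over the cradle.

Emit:
servo_tool([
  {"dp": [0.01,0.07,-0.06],"delta_rot": [0.0,-1.1,0.0],"fingers": 0.4},
  {"dp": [0.0,0.07,-0.06],"delta_rot": [0.0,-1.1,0.0],"fingers": 0.4},
  {"dp": [-0.01,0.07,-0.06],"delta_rot": [0.0,-1.2,0.0],"fingers": 0.4},
  {"dp": [-0.01,0.07,-0.05],"delta_rot": [0.0,-1.1,0.0],"fingers": 0.4},
  {"dp": [-0.02,0.07,-0.05],"delta_rot": [0.0,-1.1,0.0],"fingers": 0.4},
])

```text
out of range; nothing moved
```

Emit:
servo_tool([
  {"dp": [-0.019,0.075,-0.041],"delta_rot": [0.03,-1.13,0.01],"fingers": 0.4},
  {"dp": [-0.027,0.071,-0.035],"delta_rot": [0.01,-1.13,0.0],"fingers": 0.4},
  {"dp": [-0.02,0.05,0.05],"delta_rot": [0.0,-0.9,0.0],"fingers": 0.4},
  {"dp": [-0.01,0.05,0.05],"delta_rot": [0.0,-0.8,0.0],"fingers": 0.4},
  {"dp": [-0.01,0.05,0.05],"delta_rot": [0.0,-0.9,0.0],"fingers": 0.4},
])

```text
out of range; nothing moved
```

Emit:
servo_tool([
  {"dp": [0.0,0.04,0.06],"delta_rot": [0.0,-0.9,0.0],"fingers": 0.4},
  {"dp": [0.0,0.05,0.06],"delta_rot": [0.0,-0.9,0.0],"fingers": 0.4},
  {"dp": [0.0,0.05,0.06],"delta_rot": [0.0,-0.8,0.0],"fingers": 0.4},
  {"dp": [0.02,0.05,0.06],"delta_rot": [0.0,-0.9,0.0],"fingers": 0.4},
  {"dp": [0.013,0.049,0.068],"delta_rot": [0.0,-0.88,0.0],"fingers": 0.4},
])

```text
clock: 6.15
position: [0.4492, 0.2515, 0.2069]
ee_rot: [-0.093, 0.826, 0.537, 0.143]
contact_force: [0.2, -0.3, -2.3]
width: 0.0578
gripper_force: 48.9
```

Emit:
servo_tool([
  {"dp": [0.022,0.049,0.064],"delta_rot": [0.0,-0.87,0.01],"fingers": 0.4},
  {"dp": [0,0,0],"delta_rot": [0,0,0],"fingers": 0.4},
])

```text
clock: 6.35
position: [0.4631, 0.2567, 0.1958]
ee_rot: [-0.071, 0.831, 0.541, 0.108]
contact_force: [-1.0, 1.1, -2.2]
width: 0.058
gripper_force: 49.7
```

```bash
python3 - <<'E'
from plan import *
h=np.array([np.cos(np.radians(66)),np.sin(np.radians(66)),0]); n=np.array([-h[1],h[0],0])
c=np.array([.5037,.0330,.075])
im2,d2,K2,Rw2,o2=grab("side"); cv2.imwrite("pics/s2.png",im2[...,::-1]); P=cloud(d2,K2,Rw2,o2)
r=im2.astype(int); clay=(r[...,0]-r[...,2]>12)&(r[...,0]<190)
m=(np.linalg.norm(P-(c+[0,0,.1]),axis=-1)<.09)&clay&(P[...,2]>.1); p=P[m]
L=np.c_[(p-c)@h,(p-c)@n,p[:,2]]
print(len(p),L.min(0).round(3),L.max(0).round(3))
for lo in np.arange(-.06,.07,.015):
    q=L[(L[:,0]>lo)&(L[:,0]<lo+.015)]
    if len(q)>20: print(round(lo,3),len(q),q.min(0).round(3),q.max(0).round(3))
plan([(c+.015*h+[0,0,.02],66,-45,5)],0.4)
E
```

```text
Traceback (most recent call last):
ValueError: zero-size array to reduction operation minimum which has no identity
```

View pics/s2.png

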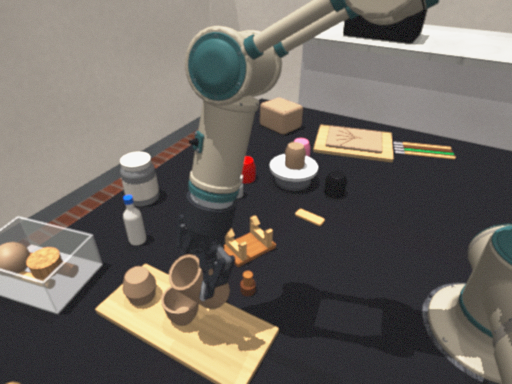

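Two calls were refused because some turns exceeded 1, and the later ones still ran. The side view shows the beaker tilted above the bowl at (185,270), with the bowl still at (180,303) and no contact force. I'll add a limit check to the planner and raise the beaker first.

```bash
cat >> plan.py <<'E'
_p=plan
def plan(goals,fing):
    global np_
    for g,az,ti,n in goals: pass
    _p(goals,fing)
E
sed -i 's/^    print("max".*/&\n    assert all(abs(x)<=1 for r in rows for x in r["dp"]+r["delta_rot"]),"OUT OF RANGE"/' plan.py; sed -i '/^_p=plan/,$d' plan.py
python3 - <<'E'
from plan import *
h=np.array([np.cos(np.radians(66)),np.sin(np.radians(66)),0])
c=np.array([.5037,.0330,.075])
plan([((.468,.262,.25),66,15,5),((.47,.15,.26),66,-10,6),(c+.015*h+[0,0,.1],66,-45,9)],0.4)
E
```

```text
now g [0.467  0.2689 0.144 ] xaz 66.1 tilt 14.89 q [0.26 0.22 1.9  0.27 0.87 0.52] w 0.0582 F [-0.3  0.2 -1.8] t 6.4
[{"dp": [0.02, 0.0, -0.1], "delta_rot": [0.0, 0.0, 0.0], "fingers": 0.4}, {"dp": [0.02, 0.01, -0.11], "delta_rot": [0.0, 0.0, 0.0], "fingers": 0.4}, {"dp": [0.02, 0.0, -0.1], "delta_rot": [0.0, 0.0, 0.0], "fingers": 0.4}, {"dp": [0.026, 0.003, -0.106], "delta_rot": [-0.02, 0.02, 0.01], "fingers": 0.4}, {"dp": [0.021, 0.004, -0.104], "delta_rot": [0.0, 0.0, 0.01], "fingers": 0.4}]
[{"dp": [-0.06, 0.04, -0.03], "delta_rot": [0.0, -0.7, 0.0], "fingers": 0.4}, {"dp": [-0.06, 0.04, -0.02], "delta_rot": [0.0, -0.8, 0.0], "fingers": 0.4}, {"dp": [-0.07, 0.04, -0.02], "delta_rot": [0.0, -0.7, 0.0], "fingers": 0.4}, {"dp": [-0.06, 0.04, -0.01], "delta_rot": [0.0, -0.7, 0.0], "fingers": 0.4}, {"dp": [-0.065, 0.037, -0.006], "delta_rot": [0.0, -0.74, 0.0], "fingers": 0.4}]
[{"dp": [-0.065, 0.04, 0.001], "delta_rot": [0.0, -0.72, 0.0], "fingers": 0.4}, {"dp": [-0.02, 0.04, 0.05], "delta_rot": [0.0, -0.7, 0.0], "fingers": 0.4}, {"dp": [-0.01, 0.05, 0.06], "delta_rot": [0.0, -0.7, 0.0], "fingers": 0.4}, {"dp": [-0.01, 0.04, 0.06], "delta_rot": [0.0, -0.6, 0.0], "fingers": 0.4}, {"dp": [0.0, 0.04, 0.06], "delta_rot": [0.0, -0.7, 0.0], "fingers": 0.4}]
[{"dp": [0.0, 0.05, 0.06], "delta_rot": [0.0, -0.7, 0.0], "fingers": 0.4}, {"dp": [0.0, 0.04, 0.07], "delta_rot": [0.0, -0.7, 0.0], "fingers": 0.4}, {"dp": [0.01, 0.04, 0.06], "delta_rot": [0.0, -0.7, 0.0], "fingers": 0.4}, {"dp": [0.012, 0.048, 0.064], "delta_rot": [0.0, -0.63, 0.0], "fingers": 0.4}, {"dp": [0.016, 0.044, 0.064], "delta_rot": [0.0, -0.68, 0.0], "fingers": 0.4}]
max 22.44994432064365 mm
```

Emit:
servo_tool([
  {"dp": [0.02,0.0,-0.1],"delta_rot": [0.0,0.0,0.0],"fingers": 0.4},
  {"dp": [0.02,0.01,-0.11],"delta_rot": [0.0,0.0,0.0],"fingers": 0.4},
  {"dp": [0.02,0.0,-0.1],"delta_rot": [0.0,0.0,0.0],"fingers": 0.4},
  {"dp": [0.026,0.003,-0.106],"delta_rot": [-0.02,0.02,0.01],"fingers": 0.4},
  {"dp": [0.021,0.004,-0.104],"delta_rot": [0.0,0.0,0.01],"fingers": 0.4},
])

```text
clock: 6.9
position: [0.4604, 0.2475, 0.3044]
ee_rot: [-0.071, 0.832, 0.539, 0.111]
contact_force: [-0.0, -0.4, -3.2]
width: 0.058
gripper_force: 49.7
```

Emit:
servo_tool([
  {"dp": [-0.06,0.04,-0.03],"delta_rot": [0.0,-0.7,0.0],"fingers": 0.4},
  {"dp": [-0.06,0.04,-0.02],"delta_rot": [0.0,-0.8,0.0],"fingers": 0.4},
  {"dp": [-0.07,0.04,-0.02],"delta_rot": [0.0,-0.7,0.0],"fingers": 0.4},
  {"dp": [-0.06,0.04,-0.01],"delta_rot": [0.0,-0.7,0.0],"fingers": 0.4},
  {"dp": [-0.065,0.037,-0.006],"delta_rot": [0.0,-0.74,0.0],"fingers": 0.4},
])

```text
clock: 7.4
position: [0.4699, 0.1717, 0.3138]
ee_rot: [0.028, 0.838, 0.543, -0.043]
contact_force: [-0.2, 0.2, -2.8]
width: 0.0576
gripper_force: 49.8
```

Emit:
servo_tool([
  {"dp": [-0.065,0.04,0.0],"delta_rot": [0.0,-0.72,0.0],"fingers": 0.4},
  {"dp": [-0.02,0.04,0.05],"delta_rot": [0.0,-0.7,0.0],"fingers": 0.4},
  {"dp": [-0.01,0.05,0.06],"delta_rot": [0.0,-0.7,0.0],"fingers": 0.4},
  {"dp": [-0.01,0.04,0.06],"delta_rot": [0.0,-0.6,0.0],"fingers": 0.4},
  {"dp": [0.0,0.04,0.06],"delta_rot": [0.0,-0.7,0.0],"fingers": 0.4},
])

```text
clock: 7.9
position: [0.4948, 0.1243, 0.2725]
ee_rot: [0.119, 0.819, 0.53, -0.185]
contact_force: [0.2, -0.0, -3.2]
width: 0.0578
gripper_force: 49.8
```

Emit:
servo_tool([
  {"dp": [0.0,0.05,0.06],"delta_rot": [0.0,-0.7,0.0],"fingers": 0.4},
  {"dp": [0.0,0.04,0.07],"delta_rot": [0.0,-0.7,0.0],"fingers": 0.4},
  {"dp": [0.01,0.04,0.06],"delta_rot": [0.0,-0.7,0.0],"fingers": 0.4},
  {"dp": [0.012,0.048,0.064],"delta_rot": [0.0,-0.63,0.0],"fingers": 0.4},
  {"dp": [0.016,0.044,0.064],"delta_rot": [0.0,-0.68,0.0],"fingers": 0.4},
])

```text
clock: 8.4
position: [0.524, 0.0799, 0.2149]
ee_rot: [0.206, 0.776, 0.502, -0.321]
contact_force: [0.3, -0.0, -3.0]
width: 0.0576
gripper_force: 49.9
```

Emit:
servo_tool([
  {"dp": [0,0,0],"delta_rot": [0,0,0],"fingers": 0.4},
])

```text
clock: 8.5
position: [0.5238, 0.08, 0.2126]
ee_rot: [0.205, 0.776, 0.502, -0.322]
contact_force: [-0.3, 0.0, -2.8]
width: 0.0577
gripper_force: 49.8
```

```bash
cat > look.py <<'E'
from plan import *
h=np.array([np.cos(np.radians(66)),np.sin(np.radians(66)),0]); n=np.array([-h[1],h[0],0])
c=np.array([.5037,.0330,.075])
def bk(cams,zc,zlo,tag):
  for cam in cams:
    im,d,K,Rw,o=grab(cam); cv2.imwrite(f"pics/{tag}_{cam}.png",im[...,::-1]); P=cloud(d,K,Rw,o)
    r=im.astype(int); clay=(r[...,0]-r[...,2]>12)&(r[...,0]<200)
    m=(np.linalg.norm(P-np.array([c[0],c[1],zc]),axis=-1)<.09)&clay&(P[...,2]>zlo); p=P[m]
    L=np.c_[(p-c)@h,(p-c)@n,p[:,2]]
    print(cam,len(p),np.percentile(L,[1,99],axis=0).round(4).tolist() if len(p) else "")
    for lo in np.arange(-.06,.07,.02):
        q=L[(L[:,0]>lo)&(L[:,0]<lo+.02)]
        if len(q)>20: print(" s",round(lo,3),len(q),"n,z min/max",np.percentile(q[:,1:],[1,99],axis=0).round(4).tolist())
E
python3 - <<'E'
from look import *
bk(["side","top"],.175,.11,"c1")
plan([(c+.015*h+[0,0,.02],66,-45,5)],0.4)
E
```

```text
side 677 [[-0.053, -0.0238, 0.146], [0.0615, 0.0419, 0.2308]]
 s -0.06 82 n,z min/max [[-0.006, 0.1563], [0.0318, 0.2003]]
 s -0.04 121 n,z min/max [[0.022, 0.1542], [0.0322, 0.1929]]
 s -0.02 111 n,z min/max [[0.0222, 0.1565], [0.0322, 0.1937]]
 s 0.0 44 n,z min/max [[0.0027, 0.1553], [0.0357, 0.2018]]
 s 0.02 124 n,z min/max [[-0.0247, 0.1465], [0.0561, 0.2215]]
 s 0.04 187 n,z min/max [[-0.0247, 0.1448], [0.0582, 0.2333]]
top 427 [[-0.0558, -0.0263, 0.1604], [0.0459, 0.0326, 0.2224]]
 s -0.06 93 n,z min/max [[-0.0256, 0.1562], [0.0322, 0.2036]]
 s -0.04 72 n,z min/max [[-0.0265, 0.1741], [0.0328, 0.202]]
 s -0.02 68 n,z min/max [[-0.025, 0.1784], [0.0325, 0.2]]
 s 0.0 68 n,z min/max [[-0.0265, 0.1825], [0.0309, 0.201]]
 s 0.02 83 n,z min/max [[-0.0263, 0.1844], [0.0306, 0.2228]]
 s 0.04 43 n,z min/max [[-0.0169, 0.1956], [0.0209, 0.2245]]
now g [0.5086 0.0457 0.1772] xaz 65.76 tilt -44.78 q [ 0.31  0.54  1.54 -0.55  1.64  0.86] w 0.0575 F [ 0.1 -0.1 -2.5] t 8.6
[{"dp": [0.06, 0.0, 0.06], "delta_rot": [0.0, 0.0, 0.0], "fingers": 0.4}, {"dp": [0.06, 0.0, 0.05], "delta_rot": [0.0, 0.0, 0.0], "fingers": 0.4}, {"dp": [0.06, 0.0, 0.06], "delta_rot": [0.0, 0.0, 0.0], "fingers": 0.4}, {"dp": [0.057, 0.002, 0.06], "delta_rot": [-0.03, -0.03, -0.02], "fingers": 0.4}, {"dp": [0.059, 0.001, 0.057], "delta_rot": [0.0, -0.01, -0.01], "fingers": 0.4}]
max 16.970562748477143 mm
```

```bash
python3 - <<'E'
from look import *
plan([(c+.0145*h-.0018*n+[0,0,.0165],66,-45,6)],0.4)
E
```

```text
now g [0.5086 0.0457 0.1772] xaz 65.76 tilt -44.78 q [ 0.31  0.54  1.54 -0.55  1.64  0.86] w 0.0575 F [ 0.1 -0.1 -2.5] t 8.6
[{"dp": [0.05, 0.0, 0.05], "delta_rot": [0.0, 0.0, 0.0], "fingers": 0.4}, {"dp": [0.05, 0.0, 0.05], "delta_rot": [0.0, 0.0, 0.0], "fingers": 0.4}, {"dp": [0.05, 0.01, 0.05], "delta_rot": [0.0, 0.0, 0.0], "fingers": 0.4}, {"dp": [0.05, 0.0, 0.05], "delta_rot": [0.0, 0.0, 0.0], "fingers": 0.4}, {"dp": [0.055, 0.0, 0.051], "delta_rot": [-0.03, -0.03, -0.02], "fingers": 0.4}]
[{"dp": [0.051, 0.002, 0.05], "delta_rot": [0.0, -0.01, -0.01], "fingers": 0.4}]
max 15.00133327407934 mm
```

Emit:
servo_tool([
  {"dp": [0.05,0.0,0.05],"delta_rot": [0.0,0.0,0.0],"fingers": 0.4},
  {"dp": [0.05,0.0,0.05],"delta_rot": [0.0,0.0,0.0],"fingers": 0.4},
  {"dp": [0.05,0.01,0.05],"delta_rot": [0.0,0.0,0.0],"fingers": 0.4},
  {"dp": [0.05,0.0,0.05],"delta_rot": [0.0,0.0,0.0],"fingers": 0.4},
  {"dp": [0.055,0.0,0.05],"delta_rot": [-0.03,-0.03,-0.02],"fingers": 0.4},
])

```text
clock: 9.1
position: [0.5279, 0.0804, 0.1437]
ee_rot: [0.21, 0.775, 0.503, -0.32]
contact_force: [-0.0, 0.7, -2.4]
width: 0.0578
gripper_force: 49.9
```

Emit:
servo_tool([
  {"dp": [0.05,0.002,0.05],"delta_rot": [0.0,0,0],"fingers": 0.4},
  {"dp": [0,0,0],"delta_rot": [0,0,0],"fingers": 0.4},
])

```text
clock: 9.3
position: [0.5276, 0.0802, 0.1284]
ee_rot: [0.21, 0.774, 0.503, -0.322]
contact_force: [0.7, -0.3, -2.5]
width: 0.0577
gripper_force: 49.8
```

```bash
python3 - <<'E'
from look import *
bk(["side","top"],.08,.065,"c2")
plan([(c+.0145*h-.0018*n+[0,0,.006],66,-45,4)],0.4)
a=cv2.imread("pics/c2_side.png")[150:300,150:350]; b=cv2.imread("pics/c2_top.png")[170:260,160:280]
cv2.imwrite("pics/c2.png",np.hstack([cv2.resize(a,(480,360)),cv2.resize(b,(320,360))[:, :]]))
E
```

```text
side 483 [[-0.0519, -0.0259, 0.0657], [0.0584, 0.0588, 0.1443]]
 s -0.06 64 n,z min/max [[0.005, 0.0736], [0.0282, 0.1155]]
 s -0.04 105 n,z min/max [[-0.0191, 0.0723], [0.0278, 0.1126]]
 s -0.02 98 n,z min/max [[-0.0178, 0.0748], [0.0283, 0.1141]]
 s 0.0 61 n,z min/max [[-0.0242, 0.0797], [0.0412, 0.1125]]
 s 0.02 33 n,z min/max [[-0.022, 0.0657], [0.0382, 0.1296]]
 s 0.04 117 n,z min/max [[-0.0273, 0.0654], [0.0591, 0.1466]]
top 379 [[-0.0546, -0.0303, 0.0835], [0.0473, 0.0286, 0.1391]]
 s -0.06 77 n,z min/max [[-0.0294, 0.0723], [0.0288, 0.1214]]
 s -0.04 63 n,z min/max [[-0.0301, 0.0913], [0.0285, 0.1189]]
 s -0.02 65 n,z min/max [[-0.0307, 0.0884], [0.029, 0.1179]]
 s 0.0 58 n,z min/max [[-0.0303, 0.0977], [0.0265, 0.1169]]
 s 0.02 70 n,z min/max [[-0.0299, 0.0994], [0.0269, 0.131]]
 s 0.04 46 n,z min/max [[-0.0238, 0.1073], [0.0198, 0.1402]]
now g [0.513  0.0452 0.0923] xaz 65.78 tilt -45.1 q [ 0.31  0.63  1.61 -0.56  1.5   0.95] w 0.0578 F [ 0.4  0.3 -2.1] t 9.4
[{"dp": [0.01, 0.0, 0.01], "delta_rot": [0.0, 0.0, 0.0], "fingers": 0.4}, {"dp": [0.01, 0.0, 0.01], "delta_rot": [0.0, 0.0, 0.0], "fingers": 0.4}, {"dp": [0.009, -0.006, 0.011], "delta_rot": [0.02, 0.01, -0.02], "fingers": 0.4}, {"dp": [0.009, -0.002, 0.01], "delta_rot": [0.01, 0.01, -0.01], "fingers": 0.4}]
max 3.0854497241083023 mm
```

View pics/c2.png

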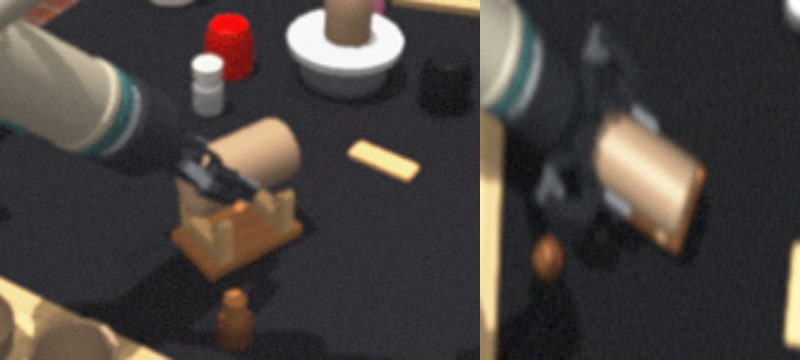

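The view shows the beaker level and lined up about 1 cm above the saddles. I'll lower it slowly and watch the force.

Emit:
servo_tool([
  {"dp": [0.01,0.0,0.01],"delta_rot": [0.0,0.0,0.0],"fingers": 0.4},
  {"dp": [0.008,0.0,0.008],"delta_rot": [0.0,0.0,0.0],"fingers": 0.4},
  {"dp": [0.007,0,0.007],"delta_rot": [0,0,0],"fingers": 0.4},
  {"dp": [0,0,0],"delta_rot": [0,0,0],"fingers": 0.4},
])

```text
clock: 9.8
position: [0.5284, 0.0803, 0.1238]
ee_rot: [0.211, 0.775, 0.502, -0.32]
contact_force: [0.4, -0.3, -2.1]
width: 0.0581
gripper_force: 49.8
```

Emit:
servo_tool([
  {"dp": [0.003,0.0,0.003],"delta_rot": [0.0,0.0,0.0],"fingers": 0.4},
  {"dp": [0,0,0],"delta_rot": [0,0,0],"fingers": 0.4},
])

```text
clock: 10.0
position: [0.5284, 0.0802, 0.1229]
ee_rot: [0.211, 0.775, 0.502, -0.32]
contact_force: [-0.6, 0.2, -3.6]
width: 0.0579
gripper_force: 49.8
```

Emit:
servo_tool([
  {"dp": [0.004,0.0,0.004],"delta_rot": [0.0,0.0,0.0],"fingers": 0.4},
  {"dp": [0.0,0,0.0],"delta_rot": [0,0,0],"fingers": 0.4},
])

```text
clock: 10.2
position: [0.5284, 0.0802, 0.1217]
ee_rot: [0.211, 0.775, 0.502, -0.32]
contact_force: [-0.0, -0.3, -2.5]
width: 0.0579
gripper_force: 49.8
```

Emit:
servo_tool([
  {"dp": [0.004,0.0,0.004],"delta_rot": [0.0,0.0,0.0],"fingers": 0.4},
  {"dp": [0,0,0],"delta_rot": [0,0,0],"fingers": 0.4},
])

```text
clock: 10.4
position: [0.5284, 0.0803, 0.1205]
ee_rot: [0.21, 0.775, 0.502, -0.32]
contact_force: [-0.4, -0.4, -1.5]
width: 0.0578
gripper_force: 49.8
```

Emit:
servo_tool([
  {"dp": [0.004,0.0,0.004],"delta_rot": [0.0,0.0,0.0],"fingers": 0.4},
  {"dp": [0.0,0,0.0],"delta_rot": [0,0,0],"fingers": 0.4},
])

```text
clock: 10.6
position: [0.5284, 0.0802, 0.1194]
ee_rot: [0.21, 0.775, 0.502, -0.32]
contact_force: [0.3, -0.7, -2.8]
width: 0.0577
gripper_force: 49.8
```

Emit:
servo_tool([
  {"dp": [0.003,0.0,0.003],"delta_rot": [0.0,0.0,0.0],"fingers": 0.4},
  {"dp": [0,0,0],"delta_rot": [0,0,0],"fingers": 0.4},
])

```text
clock: 10.8
position: [0.5284, 0.0802, 0.1185]
ee_rot: [0.21, 0.775, 0.502, -0.32]
contact_force: [0.0, -0.2, -2.5]
width: 0.0579
gripper_force: 49.8
```

```bash
python3 - <<'E'
from look import *
bk(["side","top"],.08,.065,"c3")
E
```

```text
side 428 [[-0.0519, -0.0275, 0.0654], [0.0696, 0.0576, 0.1351]]
 s -0.06 60 n,z min/max [[-0.0142, 0.0679], [0.027, 0.1064]]
 s -0.04 98 n,z min/max [[-0.0194, 0.0657], [0.0278, 0.1028]]
 s -0.02 96 n,z min/max [[-0.0191, 0.0675], [0.0276, 0.1019]]
 s 0.0 66 n,z min/max [[-0.0333, 0.065], [0.0392, 0.1023]]
 s 0.02 29 n,z min/max [[-0.016, 0.0666], [0.0382, 0.1183]]
 s 0.04 72 n,z min/max [[-0.028, 0.0652], [0.0589, 0.1398]]
top 364 [[-0.0542, -0.0311, 0.0776], [0.048, 0.028, 0.1315]]
 s -0.06 68 n,z min/max [[-0.0292, 0.0722], [0.0277, 0.1076]]
 s -0.04 61 n,z min/max [[-0.0308, 0.0824], [0.0282, 0.1064]]
 s -0.02 63 n,z min/max [[-0.0304, 0.0837], [0.0279, 0.1064]]
 s 0.0 59 n,z min/max [[-0.0312, 0.0877], [0.0263, 0.1082]]
 s 0.02 68 n,z min/max [[-0.031, 0.0856], [0.0258, 0.1319]]
 s 0.04 45 n,z min/max [[-0.0216, 0.1012], [0.0165, 0.1356]]
```

Emit:
servo_tool([
  {"dp": [0.003,0.0,0.003],"delta_rot": [0.0,0.0,0.0],"fingers": 0.4},
  {"dp": [0.0,0,0.0],"delta_rot": [0,0,0],"fingers": 0.4},
])

```text
clock: 11.1
position: [0.5284, 0.0802, 0.1177]
ee_rot: [0.211, 0.775, 0.502, -0.32]
contact_force: [-0.4, 0.5, -2.4]
width: 0.0575
gripper_force: 49.8
```

Emit:
servo_tool([
  {"dp": [0.003,0.0,0.003],"delta_rot": [0.0,0.0,0.0],"fingers": 0.4},
  {"dp": [0,0,0],"delta_rot": [0,0,0],"fingers": 0.4},
])

```text
clock: 11.3
position: [0.5284, 0.0802, 0.117]
ee_rot: [0.211, 0.775, 0.502, -0.32]
contact_force: [-0.0, -0.6, -2.2]
width: 0.0575
gripper_force: 49.9
```

Emit:
servo_tool([
  {"dp": [0.003,0.0,0.003],"delta_rot": [0.0,0.0,0.0],"fingers": 0.4},
  {"dp": [0.0,0,0.0],"delta_rot": [0,0,0],"fingers": 0.4},
])

```text
clock: 11.5
position: [0.5282, 0.0802, 0.1166]
ee_rot: [0.211, 0.775, 0.502, -0.32]
contact_force: [-0.5, 0.9, 1.6]
width: 0.0578
gripper_force: 50.3
```

Emit:
servo_tool([
  {"dp": [0.003,0.0,0.003],"delta_rot": [0.0,0.0,0.0],"fingers": 0.4},
  {"dp": [0,0,0],"delta_rot": [0,0,0],"fingers": 0.4},
])

```text
clock: 11.7
position: [0.5283, 0.0802, 0.1164]
ee_rot: [0.211, 0.775, 0.502, -0.32]
contact_force: [-0.6, 2.4, 5.3]
width: 0.0578
gripper_force: 50.7
```

It's seated, so I'll open and back out along the tool axis.

Emit:
servo_tool([
  {"dp": [0,0,0],"delta_rot": [0.0,0.0,0.0],"fingers": 0.75},
  {"dp": [0.0,0,0.0],"delta_rot": [0,0,0],"fingers": 0.85},
  {"dp": [0.0,0,0.0],"delta_rot": [0,0,0],"fingers": 1},
  {"dp": [0.0,0,0.0],"delta_rot": [0,0,0],"fingers": 1},
  {"dp": [0.0,0,0.0],"delta_rot": [0,0,0],"fingers": 1},
])

```text
clock: 12.2
position: [0.5285, 0.0801, 0.1152]
ee_rot: [0.211, 0.775, 0.502, -0.32]
contact_force: [0.5, -0.1, -0.2]
width: 0.0858
gripper_force: 0.0
```

Emit:
servo_tool([
  {"dp": [0,0,-0.05],"delta_rot": [0.0,0.0,0.0],"fingers": 1},
  {"dp": [0.0,0,-0.1],"delta_rot": [0,0,0],"fingers": 1},
  {"dp": [0.0,0,-0.15],"delta_rot": [0,0,0],"fingers": 1},
  {"dp": [0.0,0,-0.2],"delta_rot": [0,0,0],"fingers": 1},
  {"dp": [0.0,0,-0.2],"delta_rot": [0,0,0],"fingers": 1},
])

```text
clock: 12.7
position: [0.5685, 0.172, 0.2156]
ee_rot: [0.21, 0.775, 0.502, -0.32]
contact_force: [1.2, -0.2, 0.8]
width: 0.0851
gripper_force: 0.0
```

```bash
python3 - <<'E'
from look import *
bk(["side","top"],.08,.065,"c4")
cup=np.array([.5347,-.2898,.0])
plan([((.50,.02,.27),66,0,9),((.5345,-.29,.20),66,0,12)],1)
E
```

```text
side 590 [[-0.0511, -0.0271, 0.0657], [0.0523, 0.0302, 0.1011]]
 s -0.06 51 n,z min/max [[-0.0043, 0.0684], [0.0304, 0.1035]]
 s -0.04 90 n,z min/max [[-0.0205, 0.0657], [0.0304, 0.0969]]
 s -0.02 97 n,z min/max [[-0.0172, 0.0666], [0.03, 0.0962]]
 s 0.0 94 n,z min/max [[0.0163, 0.0654], [0.0293, 0.0952]]
 s 0.02 123 n,z min/max [[-0.027, 0.0657], [0.0297, 0.0966]]
 s 0.04 135 n,z min/max [[-0.0283, 0.0657], [0.0293, 0.1024]]
top 328 [[-0.0539, -0.0283, 0.0691], [0.0504, 0.0307, 0.1044]]
 s -0.06 65 n,z min/max [[-0.0282, 0.0671], [0.0302, 0.1053]]
 s -0.04 53 n,z min/max [[-0.0269, 0.0782], [0.0307, 0.1022]]
 s -0.02 56 n,z min/max [[-0.0275, 0.0818], [0.0304, 0.1018]]
 s 0.0 56 n,z min/max [[-0.028, 0.0743], [0.0309, 0.1016]]
 s 0.02 59 n,z min/max [[-0.0286, 0.0735], [0.0306, 0.1026]]
 s 0.04 39 n,z min/max [[-0.0273, 0.0791], [0.0303, 0.1068]]
now g [0.556  0.1395 0.1795] xaz 65.51 tilt -44.62 q [ 0.42  0.64  1.32 -0.51  1.78  0.89] w 0.0855 F [-0.9  0.1  0.7] t 12.8
[{"dp": [-0.11, 0.0, 0.02], "delta_rot": [0.0, 0.9, 0.0], "fingers": 1}, {"dp": [-0.11, 0.0, 0.01], "delta_rot": [
[... 765 characters left out ...]
gers": 1}, {"dp": [-0.11, 0.06, 0.03], "delta_rot": [0.0, 0.0, 0.0], "fingers": 1}, {"dp": [-0.11, 0.07, 0.03], "delta_rot": [0.0, 0.0, 0.0], "fingers": 1}, {"dp": [-0.11, 0.06, 0.02], "delta_rot": [0.0, 0.0, 0.0], "fingers": 1}]
[{"dp": [-0.12, 0.07, 0.03], "delta_rot": [0.0, 0.0, 0.0], "fingers": 1}, {"dp": [-0.11, 0.07, 0.03], "delta_rot": [0.0, 0.0, 0.0], "fingers": 1}, {"dp": [-0.11, 0.06, 0.03], "delta_rot": [0.0, 0.0, 0.0], "fingers": 1}, {"dp": [-0.11, 0.07, 0.03], "delta_rot": [0.0, 0.0, 0.0], "fingers": 1}, {"dp": [-0.114, 0.063, 0.03], "delta_rot": [0.0, 0.0, 0.0], "fingers": 1}]
[{"dp": [-0.112, 0.065, 0.029], "delta_rot": [0.0, 0.0, 0.0], "fingers": 1}]
max 28.425340807103794 mm
```

The beaker rests in the cradle: both views put its middle about 1 mm off the trough centre, level and released. Now the cup.

```bash
python3 - <<'E'
from look import *
plan([((.50,.02,.27),66,0,9),((.5346,-.29,.17),30,0,10)],1)
E
```

```text
now g [0.556  0.1395 0.1795] xaz 65.51 tilt -44.62 q [ 0.42  0.64  1.32 -0.51  1.78  0.89] w 0.0855 F [-0.9  0.1  0.7] t 12.8
[{"dp": [-0.11, 0.0, 0.02], "delta_rot": [0.0, 0.9, 0.0], "fingers": 1}, {"dp": [-0.11, 0.0, 0.01], "delta_rot": [0.0, 0.8, 0.0], "fingers": 1}, {"dp": [-0.11, 0.0, 0.0], "delta_rot": [0.0, 0.9, 0.0], "fingers": 1}, {"dp": [-0.12, 0.0, -0.01], "delta_rot": [0.1, 0.9, 0.0], "fingers": 1}, {"dp": [-0.11, 0.0, -0.01], "delta_rot": [0.0, 0.8, 0.0], "fingers": 1}]
[{"dp": [-0.11, 0.0, -0.02], "delta_rot": [0.0, 0.9, 0.0], "fingers": 1}, {"dp": [-0.1, 0.0, -0.03], "delta_rot": [0.0, 0.9, 0.0], "fingers": 1}, {"dp": [-0.106, -0.006, -0.039], "delta_rot": [0.01, 0.82, -0.02], "fingers": 1}, {"dp": [-0.101, -0.001, -0.043], "delta_rot": [0.02, 0.87, 0.0], "fingers": 1}, {"dp": [-0.13, 0.08, 0.05], "delta_rot": [0.0, 0.0, 0.6], "fingers": 1}]
[{"dp": [-0.13, 0.09, 0.05], "delta_rot": [0.0, 0.0, 0.7], "fingers": 1}, {"dp": [-0.13, 0.09, 0.05], "delta_rot": [0.0, 0.0, 0.6], "fingers": 1}, {"dp": [-0.11, 0.1, 0.05], "delta_rot": [0.0, 0.0, 0.6], "fingers": 1}, {"dp": [-0.12, 0.11, 0.05], "delta_rot": [0.0, 0.0, 0.6], "fingers": 1}, {"dp": [-0.1, 0.12, 0.05], "delta_rot": [0.0, 0.0, 0.7], "fingers": 1}]
[{"dp": [-0.1, 0.12, 0.05], "delta_rot": [0.0, 0.0, 0.6], "fingers": 1}, {"dp": [-0.08, 0.13, 0.05], "delta_rot": [0.0, 0.0, 0.6], "fingers": 1}, {"dp": [-0.083, 0.136, 0.049], "delta_rot": [0.0, 0.0, 0.66], "fingers": 1}, {"dp": [-0.072, 0.139, 0.05], "delta_rot": [0.0, 0.0, 0.63], "fingers": 1}]
max 34.0587727318528 mm
```

Emit:
servo_tool([
  {"dp": [-0.11,0.0,0.02],"delta_rot": [0.0,0.9,0.0],"fingers": 1},
  {"dp": [-0.11,0.0,0.01],"delta_rot": [0.0,0.8,0.0],"fingers": 1},
  {"dp": [-0.11,0.0,0.0],"delta_rot": [0.0,0.9,0.0],"fingers": 1},
  {"dp": [-0.12,0.0,-0.01],"delta_rot": [0.0,0.9,0.0],"fingers": 1},
  {"dp": [-0.11,0.0,-0.01],"delta_rot": [0.0,0.8,0.0],"fingers": 1},
])

```text
clock: 13.3
position: [0.5292, 0.0849, 0.2777]
ee_rot: [0.098, 0.826, 0.536, -0.146]
contact_force: [0.6, 0.9, -0.5]
width: 0.0854
gripper_force: 0.0
```

Emit:
servo_tool([
  {"dp": [-0.11,0.0,-0.02],"delta_rot": [0.0,0.9,0.0],"fingers": 1},
  {"dp": [-0.1,0.0,-0.03],"delta_rot": [0.0,0.9,0.0],"fingers": 1},
  {"dp": [-0.106,-0.006,-0.039],"delta_rot": [0.01,0.82,-0.02],"fingers": 1},
  {"dp": [-0.101,-0.001,-0.043],"delta_rot": [0.02,0.87,0.0],"fingers": 1},
])

```text
clock: 13.7
position: [0.4966, 0.0166, 0.3218]
ee_rot: [0.002, 0.838, 0.546, -0.001]
contact_force: [1.0, 0.1, -1.1]
width: 0.0855
gripper_force: 0.0
```

```bash
python3 - <<'E'
from look import *
plan([((.5346,-.29,.19),30,0,10)],1)
E
```

```text
now g [0.4966 0.0164 0.2678] xaz 66.14 tilt -0.25 q [-0.1   0.15  1.63 -0.    1.36  0.31] w 0.0855 F [ 1.   0.1 -1.1] t 13.7
[{"dp": [-0.13, 0.08, 0.04], "delta_rot": [0.0, 0.0, 0.6], "fingers": 1}, {"dp": [-0.13, 0.09, 0.04], "delta_rot": [0.0, 0.0, 0.7], "fingers": 1}, {"dp": [-0.12, 0.09, 0.04], "delta_rot": [0.0, 0.0, 0.6], "fingers": 1}, {"dp": [-0.12, 0.11, 0.04], "delta_rot": [0.0, 0.0, 0.6], "fingers": 1}, {"dp": [-0.1, 0.1, 0.04], "delta_rot": [0.0, 0.0, 0.7], "fingers": 1}]
[{"dp": [-0.1, 0.12, 0.04], "delta_rot": [0.0, 0.0, 0.6], "fingers": 1}, {"dp": [-0.1, 0.13, 0.04], "delta_rot": [0.0, 0.0, 0.6], "fingers": 1}, {"dp": [-0.08, 0.12, 0.04], "delta_rot": [0.0, 0.0, 0.6], "fingers": 1}, {"dp": [-0.083, 0.136, 0.036], "delta_rot": [0.03, 0.02, 0.68], "fingers": 1}, {"dp": [-0.069, 0.139, 0.039], "delta_rot": [0.01, 0.01, 0.63], "fingers": 1}]
max 33.76388603226827 mm
```

Emit:
servo_tool([
  {"dp": [-0.13,0.08,0.04],"delta_rot": [0.0,0.0,0.6],"fingers": 1},
  {"dp": [-0.13,0.09,0.04],"delta_rot": [0.0,0.0,0.7],"fingers": 1},
  {"dp": [-0.12,0.09,0.04],"delta_rot": [0.0,0.0,0.6],"fingers": 1},
  {"dp": [-0.12,0.11,0.04],"delta_rot": [0.0,0.0,0.6],"fingers": 1},
  {"dp": [-0.1,0.1,0.04],"delta_rot": [0.0,0.0,0.7],"fingers": 1},
])

```text
clock: 14.2
position: [0.5158, -0.1364, 0.2817]
ee_rot: [0.003, 0.915, 0.403, -0.003]
contact_force: [0.3, 0.0, -0.1]
width: 0.0851
gripper_force: 0.0
```

Emit:
servo_tool([
  {"dp": [-0.1,0.12,0.04],"delta_rot": [0.0,0.0,0.6],"fingers": 1},
  {"dp": [-0.1,0.13,0.04],"delta_rot": [0.0,0.0,0.6],"fingers": 1},
  {"dp": [-0.08,0.12,0.04],"delta_rot": [0.0,0.0,0.6],"fingers": 1},
  {"dp": [-0.083,0.136,0.036],"delta_rot": [0.03,0.02,0.68],"fingers": 1},
  {"dp": [-0.069,0.139,0.039],"delta_rot": [0.01,0.01,0.63],"fingers": 1},
])

```text
clock: 14.7
position: [0.5348, -0.2908, 0.2436]
ee_rot: [0.0, 0.966, 0.257, -0.001]
contact_force: [-0.5, -0.2, -0.1]
width: 0.0853
gripper_force: 0.0
```

Emit:
servo_tool([
  {"dp": [0,0,0],"delta_rot": [0,0,0],"fingers": 1},
])

```text
clock: 14.8
position: [0.5349, -0.2933, 0.2424]
ee_rot: [0.001, 0.967, 0.256, -0.002]
contact_force: [0.5, 0.3, -0.1]
width: 0.0855
gripper_force: 0.0
```

```bash
python3 - <<'E'
from look import *
im,d,K,Rw,o=grab("wrist"); P=cloud(d,K,Rw,o)
m=(np.hypot(P[...,0]-.5346,P[...,1]+.29)<.04)&(P[...,2]>.1)&(P[...,2]<.13); p=P[m]; z=np.median(p[p[:,2]>.114][:,2]); q=p[p[:,2]>z-.003]
print(z,q.mean(0),cv2.minEnclosingCircle((q[:,:2]*1e3).astype(np.float32)))
m=(np.hypot(P[...,0]-.5355,P[...,1]+.289)<.1)&(P[...,2]>.05)&(P[...,2]<.06); q=P[m]; print("wheel z",np.median(q[:,2]),cv2.minEnclosingCircle((q[:,:2]*1e3).astype(np.float32)))
plan([((.5346,-.29,.085),30,0,6)],1)
E
```

```text
0.12016447763535587 [ 0.53952523 -0.28988894  0.12016378] ((538.3878784179688, -290.41912841796875), 23.072166442871094)
wheel z 0.055340176926914564 ((538.9967651367188, -288.5085754394531), 70.04524993896484)
now g [ 0.5345 -0.2912  0.1889] xaz 29.82 tilt -0.21 q [-0.61  0.37  1.53 -0.    1.25  0.44] w 0.0856 F [-0.7  1.5  1. ] t 14.85
[{"dp": [0.0, 0.0, 0.09], "delta_rot": [0.0, 0.0, 0.0], "fingers": 1}, {"dp": [0.0, 0.0, 0.08], "delta_rot": [0.0, 0.0, 0.0], "fingers": 1}, {"dp": [0.0, 0.0, 0.09], "delta_rot": [0.0, 0.0, 0.0], "fingers": 1}, {"dp": [0.0, 0.0, 0.09], "delta_rot": [0.0, 0.0, 0.0], "fingers": 1}, {"dp": [0.004, -0.004, 0.083], "delta_rot": [-0.01, 0.03, -0.03], "fingers": 1}]
[{"dp": [0.0, -0.001, 0.087], "delta_rot": [0.0, 0.01, 0.0], "fingers": 1}]
max 18.0 mm
```

Emit:
servo_tool([
  {"dp": [0.005,0.0,0.09],"delta_rot": [0.0,0.0,0.0],"fingers": 1},
  {"dp": [0.005,-0.005,0.08],"delta_rot": [0.0,0.0,0.0],"fingers": 1},
  {"dp": [0.0,-0.005,0.09],"delta_rot": [0.0,0.0,0.0],"fingers": 1},
  {"dp": [0.0,0.0,0.09],"delta_rot": [0.0,0.0,0.0],"fingers": 1},
  {"dp": [0,0,0.085],"delta_rot": [0,0.03,-0.03],"fingers": 1},
])

```text
clock: 15.35
position: [0.5356, -0.2856, 0.1569]
ee_rot: [-0.0, 0.965, 0.261, 0.0]
contact_force: [-1.0, -0.4, -0.4]
width: 0.0851
gripper_force: 0.0
```

Emit:
servo_tool([
  {"dp": [0.0,0.0,0.085],"delta_rot": [0.0,0.0,0.0],"fingers": 1},
  {"dp": [0,0,0],"delta_rot": [0,0,0],"fingers": 1},
])

```text
clock: 15.55
position: [0.5345, -0.285, 0.1383]
ee_rot: [-0.002, 0.965, 0.261, -0.001]
contact_force: [-0.6, 0.6, 1.5]
width: 0.0852
gripper_force: 0.0
```

```bash
python3 - <<'E'
from look import *
plan([((.536,-.29,.085),30,0,1)],1)
E
```

```text
now g [ 0.5343 -0.2848  0.0843] xaz 30.2 tilt -0.09 q [-0.6   0.45  1.67  0.    1.02  0.44] w 0.0852 F [-0.6  0.6  1.5] t 15.55
[{"dp": [-0.006, 0.025, -0.004], "delta_rot": [-0.04, 0.02, 0.04], "fingers": 1}]
max 5.203844732503074 mm
```

Emit:
servo_tool([
  {"dp": [-0.005,0.025,-0.005],"delta_rot": [0,0,0],"fingers": 1},
  {"dp": [0,0,0],"delta_rot": [0,0,0],"fingers": 0.75},
  {"dp": [0,0,0],"delta_rot": [0,0,0],"fingers": 0.65},
  {"dp": [0,0,0],"delta_rot": [0,0,0],"fingers": 0.4},
  {"dp": [0,0,0],"delta_rot": [0,0,0],"fingers": 0.4},
], force=40)

```text
clock: 16.05
position: [0.5384, -0.2921, 0.1432]
ee_rot: [0.001, 0.966, 0.26, 0.001]
contact_force: [-0.4, 0.9, 5.3]
width: 0.0592
gripper_force: 42.9
```

Emit:
servo_tool([
  {"dp": [0,0,0],"delta_rot": [0,0,0],"fingers": 0.4},
  {"dp": [0,0,0],"delta_rot": [0,0,0],"fingers": 0.4},
])

```text
clock: 16.25
position: [0.5384, -0.2922, 0.1432]
ee_rot: [0.001, 0.966, 0.26, 0.001]
contact_force: [-0.7, 0.6, 5.4]
width: 0.0593
gripper_force: 42.9
```

Emit:
servo_tool([
  {"dp": [0,0,-0.03],"delta_rot": [0,0,0],"fingers": 0.4},
  {"dp": [0,0,-0.1],"delta_rot": [0,0,0],"fingers": 0.4},
  {"dp": [0,0,-0.15],"delta_rot": [0,0,0],"fingers": 0.4},
  {"dp": [0,0,-0.2],"delta_rot": [0,0,0],"fingers": 0.4},
  {"dp": [0,0,-0.2],"delta_rot": [0,0,0],"fingers": 0.4},
])

```text
clock: 16.75
position: [0.5373, -0.2917, 0.2785]
ee_rot: [-0.0, 0.966, 0.26, 0.0]
contact_force: [0.7, -0.2, -2.1]
width: 0.0594
gripper_force: 43.7
```

Emit:
servo_tool([
  {"dp": [0,0,-0.1],"delta_rot": [0,0,0],"fingers": 0.4},
  {"dp": [0,0,0],"delta_rot": [0,0,0],"fingers": 0.4},
])

```text
clock: 16.95
position: [0.5388, -0.2928, 0.3016]
ee_rot: [0.004, 0.966, 0.26, 0.003]
contact_force: [0.9, -0.7, -2.5]
width: 0.0596
gripper_force: 43.7
```

```bash
python3 - <<'E'
from look import *
plan([((.48,.05,.245),30,0,10),((.4035,.2687,.15),30,0,9)],.4)
E
```

```text
now g [ 0.5393 -0.293   0.2476] xaz 30.14 tilt 0.24 q [-0.61  0.33  1.43  0.    1.37  0.43] w 0.0596 F [ 0.9 -0.7 -2.5] t 16.95
[{"dp": [0.06, -0.16, 0.0], "delta_rot": [0.0, 0.0, 0.0], "fingers": 0.4}, {"dp": [0.06, -0.17, 0.0], "delta_rot": [0.0, 0.0, 0.0], "fingers": 0.4}, {"dp": [0.06, -0.16, 0.0], "delta_rot": [0.0, 0.0, 0.0], "fingers": 0.4}, {"dp": [0.06, -0.16, 0.0], "delta_rot": [0.0, 0.0, 0.0], "fingers": 0.4}, {"dp": [0.06, -0.16, 0.0], "delta_rot": [0.0, 0.0, 0.0], "fingers": 0.4}]
[{"dp": [0.06, -0.17, 0.0], "delta_rot": [0.1, 0.0, 0.0], "fingers": 0.4}, {"dp": [0.06, -0.16, 0.0], "delta_rot": [0.0, 0.0, 0.0], "fingers": 0.4}, {"dp": [0.06, -0.16, 0.0], "delta_rot": [0.0, 0.0, 0.0], "fingers": 0.4}, {"dp": [0.065, -0.167, 0.006], "delta_rot": [-0.02, -0.04, 0.02], "fingers": 0.4}, {"dp": [0.061, -0.163, 0.001], "delta_rot": [0.01, 0.0, 0.0], "fingers": 0.4}]
[{"dp": [0.02, -0.13, 0.05], "delta_rot": [0.0, 0.0, 0.0], "fingers": 0.4}, {"dp": [0.03, -0.12, 0.06], "delta_rot": [0.0, 0.0, 0.0], "fingers": 0.4}, {"dp": [0.02, -0.13, 0.05], "delta_rot": [0.0, 0.0, 0.0], "fingers": 0.4}, {"dp": [0.03, -0.13, 0.05], "delta_rot": [0.0, 0.0, 0.0], "fingers": 0.4}, {"dp": [0.02, -0.12, 0.05], "delta_rot": [0.0, 0.0, 0.0], "fingers": 0.4}]
[{"dp": [0.02, -0.13, 0.06], "delta_rot": [0.0, 0.0, 0.0], "fingers": 0.4}, {"dp": [0.03, -0.13, 0.05], "delta_rot": [0.0, 0.0, 0.0], "fingers": 0.4}, {"dp": [0.022, -0.122, 0.053], "delta_rot": [0.0, 0.0, 0.0], "fingers": 0.4}, {"dp": [0.024, -0.126, 0.053], "delta_rot": [0.0, 0.0, 0.0], "fingers": 0.4}]
max 36.05551275463989 mm
```

Emit:
servo_tool([
  {"dp": [0.06,-0.16,0.0],"delta_rot": [0.0,0.0,0.0],"fingers": 0.4},
  {"dp": [0.06,-0.17,0.0],"delta_rot": [0.0,0.0,0.0],"fingers": 0.4},
  {"dp": [0.06,-0.16,0.0],"delta_rot": [0.0,0.0,0.0],"fingers": 0.4},
  {"dp": [0.06,-0.16,0.0],"delta_rot": [0.0,0.0,0.0],"fingers": 0.4},
  {"dp": [0.06,-0.16,0.0],"delta_rot": [0.0,0.0,0.0],"fingers": 0.4},
])

```text
clock: 17.45
position: [0.5069, -0.1201, 0.2953]
ee_rot: [-0.001, 0.966, 0.26, -0.001]
contact_force: [1.0, 0.5, -0.8]
width: 0.0593
gripper_force: 43.8
```

Emit:
servo_tool([
  {"dp": [0.06,-0.17,0.0],"delta_rot": [0.0,0.0,0.0],"fingers": 0.4},
  {"dp": [0.06,-0.16,0.0],"delta_rot": [0.0,0.0,0.0],"fingers": 0.4},
  {"dp": [0.06,-0.16,0.0],"delta_rot": [0.0,0.0,0.0],"fingers": 0.4},
  {"dp": [0.065,-0.167,0.0],"delta_rot": [0,-0.04,0.02],"fingers": 0.4},
  {"dp": [0.061,-0.163,0.0],"delta_rot": [0.0,0.0,0.0],"fingers": 0.4},
])

```text
clock: 17.95
position: [0.4775, 0.0522, 0.2953]
ee_rot: [0.001, 0.966, 0.259, -0.003]
contact_force: [-0.5, 1.1, -1.4]
width: 0.0592
gripper_force: 43.8
```

Emit:
servo_tool([
  {"dp": [0.02,-0.13,0.05],"delta_rot": [0.0,0.0,0.0],"fingers": 0.4},
  {"dp": [0.03,-0.12,0.06],"delta_rot": [0.0,0.0,0.0],"fingers": 0.4},
  {"dp": [0.02,-0.13,0.05],"delta_rot": [0.0,0.0,0.0],"fingers": 0.4},
  {"dp": [0.03,-0.13,0.05],"delta_rot": [0.0,0.0,0.0],"fingers": 0.4},
  {"dp": [0.02,-0.12,0.05],"delta_rot": [0.0,0.0,0.0],"fingers": 0.4},
])

```text
clock: 18.45
position: [0.435, 0.1726, 0.2428]
ee_rot: [0.001, 0.966, 0.259, -0.003]
contact_force: [0.2, 0.5, -1.1]
width: 0.0592
gripper_force: 43.8
```

Emit:
servo_tool([
  {"dp": [0.02,-0.13,0.06],"delta_rot": [0.0,0.0,0.0],"fingers": 0.4},
  {"dp": [0.03,-0.13,0.05],"delta_rot": [0.0,0.0,0.0],"fingers": 0.4},
  {"dp": [0.022,-0.122,0.053],"delta_rot": [0.0,0.0,0.0],"fingers": 0.4},
  {"dp": [0.024,-0.126,0.053],"delta_rot": [0.0,0.0,0.0],"fingers": 0.4},
  {"dp": [0,0,0],"delta_rot": [0,0,0],"fingers": 0.4},
])

```text
clock: 18.95
position: [0.3994, 0.2705, 0.1985]
ee_rot: [0.001, 0.966, 0.26, -0.004]
contact_force: [-0.6, -0.0, -1.6]
width: 0.0592
gripper_force: 43.9
```

Emit:
servo_tool([
  {"dp": [0,0,0],"delta_rot": [0,0,0],"fingers": 0.4},
])

```text
clock: 19.05
position: [0.4012, 0.269, 0.2]
ee_rot: [0.002, 0.966, 0.26, -0.003]
contact_force: [1.0, -0.0, -1.1]
width: 0.0598
gripper_force: 43.9
```

```bash
python3 - <<'E'
from look import *
plan([((.404,.2687,.056),30,0,5)],.4)
E
```

```text
now g [0.4009 0.2688 0.146 ] xaz 30.12 tilt -0.37 q [ 0.45  0.23  1.85 -0.    1.07  1.49] w 0.0598 F [ 1.  -0.  -1.1] t 19.05
[{"dp": [0.0, 0.0, 0.09], "delta_rot": [0.0, 0.0, 0.0], "fingers": 0.4}, {"dp": [0.01, 0.0, 0.09], "delta_rot": [0.0, 0.0, 0.0], "fingers": 0.4}, {"dp": [0.0, 0.0, 0.09], "delta_rot": [0.0, 0.0, 0.0], "fingers": 0.4}, {"dp": [0.002, 0.006, 0.09], "delta_rot": [0.01, 0.05, 0.02], "fingers": 0.4}, {"dp": [0.002, 0.002, 0.09], "delta_rot": [0.01, 0.01, 0.0], "fingers": 0.4}]
max 18.11077027627483 mm
```

Emit:
servo_tool([
  {"dp": [0.0,0.0,0.1],"delta_rot": [0.0,0.0,0.0],"fingers": 0.4},
  {"dp": [0.01,0.0,0.1],"delta_rot": [0.0,0.03,0.0],"fingers": 0.4},
  {"dp": [0.0,0.0,0.1],"delta_rot": [0.0,0.03,0.0],"fingers": 0.4},
  {"dp": [0,0.0,0.09],"delta_rot": [0,0,0],"fingers": 0.4},
  {"dp": [0,0,0.05],"delta_rot": [0,0,0],"fingers": 0.4},
])

```text
clock: 19.55
position: [0.4036, 0.2688, 0.1121]
ee_rot: [0.001, 0.966, 0.258, 0.0]
contact_force: [-0.7, 0.3, -0.7]
width: 0.0594
gripper_force: 43.9
```

Emit:
servo_tool([
  {"dp": [0,0,0.01],"delta_rot": [0,0,0],"fingers": 0.4},
  {"dp": [0,0,0],"delta_rot": [0,0,0],"fingers": 0.4},
])

```text
clock: 19.75
position: [0.4043, 0.2698, 0.1115]
ee_rot: [0.0, 0.966, 0.259, 0.002]
contact_force: [0.6, 0.1, -1.7]
width: 0.0593
gripper_force: 43.9
```

Expected contact is at TCP z ≈ 0.103, so I'll creep down.

Emit:
servo_tool([
  {"dp": [0,0,0.01],"delta_rot": [0,0,0],"fingers": 0.4},
  {"dp": [0,0,0.01],"delta_rot": [0,0,0],"fingers": 0.4},
  {"dp": [0,0,0.01],"delta_rot": [0,0,0],"fingers": 0.4},
  {"dp": [0,0,0],"delta_rot": [0,0,0],"fingers": 0.4},
])

```text
clock: 20.15
position: [0.4039, 0.2702, 0.1055]
ee_rot: [0.0, 0.966, 0.259, 0.002]
contact_force: [1.2, 0.2, -1.7]
width: 0.0592
gripper_force: 43.9
```

Emit:
servo_tool([
  {"dp": [0,0,0.006],"delta_rot": [0,0,0],"fingers": 0.4},
  {"dp": [0,0,0],"delta_rot": [0,0,0],"fingers": 0.4},
])

```text
clock: 20.35
position: [0.404, 0.2702, 0.1042]
ee_rot: [0.0, 0.966, 0.259, 0.002]
contact_force: [-1.1, 0.8, -2.3]
width: 0.059
gripper_force: 43.9
```

Emit:
servo_tool([
  {"dp": [0,0,0.006],"delta_rot": [0,0,0],"fingers": 0.4},
  {"dp": [0,0,0],"delta_rot": [0,0,0],"fingers": 0.4},
])

```text
clock: 20.55
position: [0.4041, 0.2703, 0.1032]
ee_rot: [0.0, 0.966, 0.259, 0.002]
contact_force: [-0.5, 0.1, 1.5]
width: 0.0592
gripper_force: 44.0
```

Emit:
servo_tool([
  {"dp": [0,0,0.003],"delta_rot": [0,0,0],"fingers": 0.4},
  {"dp": [0,0,0],"delta_rot": [0,0,0],"fingers": 0.75},
  {"dp": [0,0,0],"delta_rot": [0,0,0],"fingers": 0.85},
  {"dp": [0,0,0],"delta_rot": [0,0,0],"fingers": 0.95},
  {"dp": [0,0,0],"delta_rot": [0,0,0],"fingers": 0.95},
])

```text
clock: 21.05
position: [0.404, 0.2701, 0.1024]
ee_rot: [0.0, 0.966, 0.259, 0.002]
contact_force: [-0.2, 0.3, 0.1]
width: 0.0811
gripper_force: 0.0
```

Emit:
servo_tool([
  {"dp": [0,0,-0.05],"delta_rot": [0,0,0],"fingers": 0.95},
  {"dp": [0,0,-0.15],"delta_rot": [0,0,0],"fingers": 0.95},
  {"dp": [0,0,-0.2],"delta_rot": [0,0,0],"fingers": 1},
  {"dp": [0,0,-0.2],"delta_rot": [0,0,0],"fingers": 1},
  {"dp": [0,0,-0.15],"delta_rot": [0,0,0],"fingers": 1},
])

```text
clock: 21.55
position: [0.4039, 0.2703, 0.2557]
ee_rot: [-0.0, 0.966, 0.259, 0.003]
contact_force: [0.2, 0.5, -0.4]
width: 0.0853
gripper_force: 0.0
```

```bash
python3 - <<'E'
from look import *
im,d,K,Rw,o=grab("side"); P=cloud(d,K,Rw,o)
for nm,x,y in (("cup",.404,.269),("bowl",.5125,.27),("pot",.613,.272)):
    m=(np.hypot(P[...,0]-x,P[...,1]-y)<.045)&(P[...,2]>.025)&(P[...,2]<.12); p=P[m]; print(nm,p.min(0).round(3),p.max(0).round(3))
# g2: tool from foot side pointing to mouth (+h), s=-0.017; tilt +45
u=(h*2**.5/2)+[0,0,-2**.5/2]
t=c-.017*h+.001*n+[0,0,.0]
np.set_printoptions(suppress=True)
plan([((.45,.10,.27),66,10,9),(t-.12*u,66,45,7)],1)
E
```

```text
cup [0.373 0.247 0.025] [0.43  0.3   0.081]
bowl [0.477 0.236 0.025] [0.547 0.304 0.074]
pot [0.582 0.241 0.025] [0.64  0.303 0.078]
now g [0.4067 0.2717 0.2061] xaz 30.03 tilt 0.86 q [ 0.45  0.17  1.76 -0.    1.19  1.49] w 0.0853 F [1.6 1.3 2.7] t 21.6
[{"dp": [-0.03, 0.1, -0.04], "delta_rot": [0.1, 0.2, -0.7], "fingers": 1}, {"dp": [-0.04, 0.09, -0.03], "delta_rot": [0.0, 0.1, -0.7], "fingers": 1}, {"dp": [-0.04, 0.09, -0.04], "delta_rot": [0.1, 0.2, -0.7], "fingers": 1}, {"dp": [-0.05, 0.09, -0.04], "delta_rot": [0.1, 0.2, -0.7], "fingers": 1}, {"dp": [-0.05, 0.09, -0.04], "delta_rot": [0.0, 0.2, -0.7], "fingers": 1}]
[{"dp": [-0.06, 0.08, -0.04], "delta_rot": [0.1, 0.1, -0.7], "fingers": 1}, {"dp": [-0.06, 0.07, -0.05], "delta_rot": [0.1, 0.2, -0.7], "fingers": 1}, {"dp": [-0.071, 0.077, -0.041], "delta_rot": [0.04, 0.18, -0.66], "fingers": 1}, {"dp": [-0.071, 0.068, -0.047], "delta_rot": [0.07, 0.17, -0.69], "fingers": 1}, {"dp": [-0.14, 0.05, 0.06], "delta_rot": [0.0, 0.9, 0.0], "fingers": 1}]
[{"dp": [-0.14, 0.06, 0.05], "delta_rot": [0.0, 0.8, 0.0], "fingers": 1}, {"dp": [-0.14, 0.05, 0.04], "delta_rot": [0.0, 0.9, 0.0], "fingers": 1}, {"dp": [-0.15, 0.06, 0.03], "delta_rot": [0.0, 0.9, 0.0], "fingers": 1}, {"dp": [-0.15, 0.05, 0.02], "delta_rot": [0.0, 0.9, 0.0], "fingers": 1}, {"dp": [-0.153, 0.053, 0.008], "delta_rot": [0.0, 0.84, 0.0], "fingers": 1}]
[{"dp": [-0.152, 0.053, -0.003], "delta_rot": [0.0, 0.87, 0.0], "fingers": 1}]
max 32.863353450309965 mm
```

Emit:
servo_tool([
  {"dp": [-0.03,0.1,-0.04],"delta_rot": [0.1,0.2,-0.7],"fingers": 1},
  {"dp": [-0.04,0.09,-0.03],"delta_rot": [0.0,0.1,-0.7],"fingers": 1},
  {"dp": [-0.04,0.09,-0.04],"delta_rot": [0.1,0.2,-0.7],"fingers": 1},
  {"dp": [-0.05,0.09,-0.04],"delta_rot": [0.1,0.2,-0.7],"fingers": 1},
  {"dp": [-0.05,0.09,-0.04],"delta_rot": [0.0,0.2,-0.7],"fingers": 1},
])

```text
clock: 22.1
position: [0.4263, 0.1696, 0.2887]
ee_rot: [-0.026, 0.904, 0.424, 0.042]
contact_force: [0.6, -0.8, 0.1]
width: 0.0855
gripper_force: 0.0
```

Emit:
servo_tool([
  {"dp": [-0.06,0.08,-0.04],"delta_rot": [0.1,0.1,-0.7],"fingers": 1},
  {"dp": [-0.06,0.07,-0.05],"delta_rot": [0.1,0.2,-0.7],"fingers": 1},
  {"dp": [-0.071,0.077,-0.041],"delta_rot": [0.04,0.18,-0.66],"fingers": 1},
  {"dp": [-0.071,0.068,-0.047],"delta_rot": [0.07,0.17,-0.69],"fingers": 1},
  {"dp": [-0.14,0.05,0.06],"delta_rot": [0.0,0.9,0.0],"fingers": 1},
])

```text
clock: 22.6
position: [0.4462, 0.063, 0.303]
ee_rot: [-0.07, 0.831, 0.542, 0.109]
contact_force: [0.2, -0.1, -0.7]
width: 0.0857
gripper_force: 0.0
```

Emit:
servo_tool([
  {"dp": [-0.14,0.06,0.05],"delta_rot": [0.0,0.8,0.0],"fingers": 1},
  {"dp": [-0.14,0.05,0.04],"delta_rot": [0.0,0.9,0.0],"fingers": 1},
  {"dp": [-0.15,0.06,0.03],"delta_rot": [0.0,0.9,0.0],"fingers": 1},
  {"dp": [-0.15,0.05,0.02],"delta_rot": [0.0,0.9,0.0],"fingers": 1},
  {"dp": [-0.153,0.053,0.008],"delta_rot": [0.0,0.84,0.0],"fingers": 1},
])

```text
clock: 23.1
position: [0.4427, -0.0715, 0.211]
ee_rot: [-0.186, 0.79, 0.511, 0.283]
contact_force: [0.3, 0.7, -0.4]
width: 0.0855
gripper_force: 0.0
```

Emit:
servo_tool([
  {"dp": [-0.152,0.053,-0.003],"delta_rot": [0.0,0.87,0.0],"fingers": 1},
  {"dp": [0,0,0],"delta_rot": [0,0,0],"fingers": 1},
  {"dp": [0,0,0],"delta_rot": [0,0,0],"fingers": 1},
])

```text
clock: 23.4
position: [0.4425, -0.0969, 0.1914]
ee_rot: [-0.21, 0.778, 0.502, 0.315]
contact_force: [0.1, 0.2, 0.3]
width: 0.0855
gripper_force: 0.0
```

```bash
python3 - <<'E'
from look import *
bk(["wrist","side"],.08,.065,"c5")
u=(h*2**.5/2)+[0,0,-2**.5/2]
t=c-.0185*h+.001*n-.003*u
plan([(t,66,45,8)],1)
E
```

```text
wrist 2885 [[-0.0521, -0.0313, 0.0661], [0.0499, 0.0269, 0.1021]]
 s -0.06 1422 n,z min/max [[-0.0298, 0.0657], [0.0261, 0.1026]]
 s -0.04 388 n,z min/max [[-0.0316, 0.0785], [0.0272, 0.0971]]
 s -0.02 337 n,z min/max [[-0.0314, 0.0796], [0.0271, 0.0972]]
 s 0.0 305 n,z min/max [[-0.0316, 0.0794], [0.0268, 0.0983]]
 s 0.02 280 n,z min/max [[-0.0316, 0.0801], [0.0268, 0.0981]]
 s 0.04 153 n,z min/max [[-0.0314, 0.0809], [0.0262, 0.1003]]
side 615 [[-0.0512, -0.0268, 0.0654], [0.0524, 0.0302, 0.102]]
 s -0.06 55 n,z min/max [[-0.0077, 0.0678], [0.0301, 0.1027]]
 s -0.04 97 n,z min/max [[-0.0199, 0.0669], [0.0305, 0.0972]]
 s -0.02 94 n,z min/max [[-0.0172, 0.0657], [0.0302, 0.0966]]
 s 0.0 103 n,z min/max [[0.0174, 0.0661], [0.03, 0.097]]
 s 0.02 126 n,z min/max [[-0.026, 0.0652], [0.0298, 0.0976]]
 s 0.04 140 n,z min/max [[-0.0278, 0.0659], [0.0293, 0.1028]]
now g [ 0.4577 -0.0607  0.154 ] xaz 65.63 tilt 44.45 q [-0.82  0.31  2.03  0.74  1.27 -0.8 ] w 0.0854 F [-0.8 -0.1  0.4] t 23.5
[{"dp": [0.0, 0.0, 0.07], "delta_rot": [0.0, 0.0, 0.0], "fingers": 1}, {"dp": [0.01, 0.0, 0.07], "delta_rot": [0.0, 0.0, 0.0], "fingers": 1}, {"dp": [0.0, 0.01, 0.07], "delta_rot": [0.0, 0.0, 0.0], "fingers": 1}, {"dp": [0.0, 0.0, 0.07], "delta_rot": [0.0, 0.0, 0.0], "fingers": 1}, {"dp": [0.01, 0.0, 0.07], "delta_rot": [0.0, 0.1, 0.0], "fingers": 1}]
[{"dp": [0.0, 0.0, 0.08], "delta_rot": [0.0, 0.0, 0.0], "fingers": 1}, {"dp": [0.002, 0.004, 0.067], "delta_rot": [-0.05, -0.02, -0.04], "fingers": 1}, {"dp": [0.003, 0.002, 0.07], "delta_rot": [0.0, 0.02, -0.01], "fingers": 1}]
max 16.0 mm
```

View pics/c5_wrist.png

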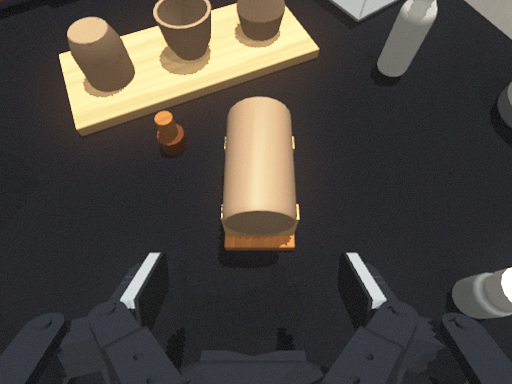

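The wrist view shows the beaker lying in the saddles at (260,165) with its closed foot facing the camera. The cup stands mouth-down on the board at (105,55), and everything else is in place. I'll approach and grip.

Emit:
servo_tool([
  {"dp": [0.0,0.005,0.07],"delta_rot": [0.0,0.0,0.0],"fingers": 1},
  {"dp": [0.01,0.005,0.07],"delta_rot": [0.0,0.05,0.0],"fingers": 1},
  {"dp": [0.0,0.005,0.07],"delta_rot": [0.0,0.05,0.0],"fingers": 1},
  {"dp": [0.01,0.005,0.07],"delta_rot": [0.0,0.0,0.0],"fingers": 1},
  {"dp": [0.005,0.0,0.07],"delta_rot": [0.0,0,0.0],"fingers": 1},
])

```text
clock: 24.0
position: [0.4679, -0.048, 0.1452]
ee_rot: [-0.211, 0.775, 0.502, 0.319]
contact_force: [0.1, -0.3, 0.4]
width: 0.0856
gripper_force: 0.0
```

Emit:
servo_tool([
  {"dp": [0.0,0.0,0.07],"delta_rot": [-0.03,0.0,-0.05],"fingers": 1},
  {"dp": [0,0.003,0.07],"delta_rot": [0,0,0],"fingers": 1},
  {"dp": [0,0.0,0.05],"delta_rot": [0.0,0,0],"fingers": 1},
  {"dp": [0,0,0],"delta_rot": [0,0,0],"fingers": 1},
  {"dp": [0,0,0],"delta_rot": [0,0,0],"fingers": 1},
])

```text
clock: 24.5
position: [0.4789, -0.0248, 0.1186]
ee_rot: [-0.21, 0.775, 0.503, 0.321]
contact_force: [-0.2, -0.0, 0.2]
width: 0.085
gripper_force: 0.0
```

```bash
python3 - <<'E'
from look import *
u=(h*2**.5/2)+[0,0,-2**.5/2]
plan([(c-.0185*h-.0005*n-.003*u,66,45,2)],1)
E
```

```text
now g [0.4943 0.0102 0.0804] xaz 65.93 tilt 45.05 q [-0.65  0.43  2.13  0.92  1.05 -0.9 ] w 0.085 F [-0.2 -0.   0.2] t 24.5
[{"dp": [0.001, -0.001, 0.013], "delta_rot": [-0.01, 0.0, 0.0], "fingers": 1}, {"dp": [0.002, -0.001, 0.013], "delta_rot": [-0.02, -0.01, -0.01], "fingers": 1}]
max 2.6381811916545836 mm
```

Emit:
servo_tool([
  {"dp": [0,0,0.012],"delta_rot": [0,0,0],"fingers": 1},
  {"dp": [0,0,0],"delta_rot": [0,0,0],"fingers": 0.75},
  {"dp": [0,0,0],"delta_rot": [0,0,0],"fingers": 0.65},
  {"dp": [0,0,0],"delta_rot": [0,0,0],"fingers": 0.4},
  {"dp": [0,0,0],"delta_rot": [0,0,0],"fingers": 0.4},
], force=45)

```text
clock: 25.0
position: [0.4797, -0.0238, 0.1174]
ee_rot: [-0.209, 0.775, 0.503, 0.321]
contact_force: [-2.1, -3.5, 4.4]
width: 0.0583
gripper_force: 47.4
```

Emit:
servo_tool([
  {"dp": [0,0,0],"delta_rot": [0,0,0],"fingers": 0.4},
  {"dp": [0,0,0],"delta_rot": [0,0,0],"fingers": 0.4},
])

```text
clock: 25.2
position: [0.4797, -0.0238, 0.1174]
ee_rot: [-0.209, 0.775, 0.503, 0.321]
contact_force: [-3.6, -4.3, 4.9]
width: 0.0583
gripper_force: 47.6
```

Emit:
servo_tool([
  {"dp": [0.02,0.0,-0.02],"delta_rot": [0.0,0.0,0.0],"fingers": 0.4},
  {"dp": [0.06,0.0,-0.06],"delta_rot": [0.0,0.0,0.0],"fingers": 0.4},
  {"dp": [0.09,0.0,-0.09],"delta_rot": [0.0,0.0,0.0],"fingers": 0.4},
  {"dp": [0.12,0.0,-0.12],"delta_rot": [0.0,0.0,0.0],"fingers": 0.4},
  {"dp": [0.12,0.0,-0.12],"delta_rot": [0.0,0.0,0.0],"fingers": 0.4},
])

```text
clock: 25.7
position: [0.4789, -0.0232, 0.2335]
ee_rot: [-0.21, 0.775, 0.503, 0.32]
contact_force: [0.6, -0.9, -1.5]
width: 0.0582
gripper_force: 48.9
```

Emit:
servo_tool([
  {"dp": [0.1,0.0,-0.1],"delta_rot": [0.0,0.0,0.0],"fingers": 0.4},
  {"dp": [0.05,0.0,-0.05],"delta_rot": [0.0,0.0,0.0],"fingers": 0.4},
  {"dp": [0,0,0],"delta_rot": [0,0,0],"fingers": 0.4},
])

```text
clock: 26.0
position: [0.48, -0.0238, 0.2765]
ee_rot: [-0.208, 0.774, 0.504, 0.321]
contact_force: [-0.1, -0.3, -2.3]
width: 0.0583
gripper_force: 48.9
```

```bash
python3 - <<'E'
from look import *
for f in (66,30,0):
    print(f)
    plan([((.50,-.09,.27),66,0,9),((.5363,-.2888,.22),f,-45,11)],.4)
    if f==66: pass
E
```

```text
66
now g [0.4955 0.011  0.2383] xaz 66.14 tilt 44.97 q [-0.65  0.19  1.94  0.79  1.33 -0.55] w 0.0583 F [-0.1 -0.3 -2.3] t 26.0
[{"dp": [0.0, 0.03, -0.05], "delta_rot": [0.0, -0.9, 0.0], "fingers": 0.4}, {"dp": [0.0, 0.02, -0.04], "delta_rot": [0.0, -0.8, 0.0], "fingers": 0.4}, {"dp": [-0.01, 0.03, -0.04], "delta_rot": [0.0, -0.9, 0.0], "fingers": 0.4}, {"dp": [-0.01, 0.02, -0.04], "delta_rot": [0.0, -0.9, 0.0], "fingers": 0.4}, {"dp": [-0.02, 0.03, -0.04], "delta_rot": [0.0, -0.9, 0.0], "fingers": 0.4}]
[{"dp": [-0.02, 0.02, -0.03], "delta_rot": [0.0, -0.8, 0.0], "fingers": 0.4}, {"dp": [-0.02, 0.03, -0.03], "delta_rot": [0.0, -0.9, 0.0], "fingers": 0.4}, {"dp": [-0.019, 0.021, -0.027], "delta_rot": [0.01, -0.88, 0.01], "fingers": 0.4}, {"dp": [-0.025, 0.025, -0.02], "delta_rot": [0.0, -0.87, 0.0], "fingers": 0.4}, {"dp": [-0.06, 0.05, 0.02], "delta_rot": [0.0, -0.7, 0.0], "fingers": 0.4}]
[{"dp": [-0.05, 0.05, 0.03], "delta_rot": [0.0, -0.7, 0.0], "fingers": 0.4}, {"dp": [-0.05, 0.06, 0.04], "delta_rot": [0.0, -0.7, 0.0], "fingers": 0.4}, {"dp": [-0.05, 0.05, 0.03], "delta_rot": [0
[... 3278 characters left out ...]
5, 0.08, 0.03], "delta_rot": [0.4, -0.6, 1.0], "fingers": 0.4}, {"dp": [-0.03, 0.08, 0.02], "delta_rot": [0.4, -0.6, 1.0], "fingers": 0.4}, {"dp": [-0.03, 0.09, 0.03], "delta_rot": [0.4, -0.7, 0.9], "fingers": 0.4}, {"dp": [-0.01, 0.1, 0.03], "delta_rot": [0.5, -0.6, 1.0], "fingers": 0.4}]
[{"dp": [-0.01, 0.1, 0.02], "delta_rot": [0.4, -0.6, 1.0], "fingers": 0.4}, {"dp": [0.0, 0.1, 0.03], "delta_rot": [0.4, -0.7, 1.0], "fingers": 0.4}, {"dp": [0.02, 0.11, 0.02], "delta_rot": [0.4, -0.6, 1.0], "fingers": 0.4}, {"dp": [0.022, 0.103, 0.01], "delta_rot": [0.41, -0.62, 1.0], "fingers": 0.4}, {"dp": [0.035, 0.104, 0.011], "delta_rot": [0.41, -0.63, 0.99], "fingers": 0.4}]
max 22.715633383201094 mm
```

Emit:
servo_tool([
  {"dp": [0.0,0.03,-0.05],"delta_rot": [0.0,-0.9,0.0],"fingers": 0.4},
  {"dp": [0.0,0.02,-0.04],"delta_rot": [0.0,-0.8,0.0],"fingers": 0.4},
  {"dp": [-0.01,0.03,-0.04],"delta_rot": [0.0,-0.9,0.0],"fingers": 0.4},
  {"dp": [-0.01,0.02,-0.04],"delta_rot": [0.0,-0.9,0.0],"fingers": 0.4},
  {"dp": [-0.02,0.03,-0.04],"delta_rot": [0.0,-0.9,0.0],"fingers": 0.4},
])

```text
clock: 26.5
position: [0.49, -0.0628, 0.3035]
ee_rot: [-0.096, 0.826, 0.537, 0.141]
contact_force: [0.3, 0.4, -2.4]
width: 0.0583
gripper_force: 48.9
```

Emit:
servo_tool([
  {"dp": [-0.02,0.02,-0.03],"delta_rot": [0.0,-0.8,0.0],"fingers": 0.4},
  {"dp": [-0.02,0.03,-0.03],"delta_rot": [0.0,-0.9,0.0],"fingers": 0.4},
  {"dp": [-0.019,0.021,-0.027],"delta_rot": [0.01,-0.88,0.01],"fingers": 0.4},
  {"dp": [-0.025,0.025,-0.02],"delta_rot": [0.0,-0.87,0.0],"fingers": 0.4},
  {"dp": [-0.06,0.06,0.02],"delta_rot": [0.2,-0.7,0.5],"fingers": 0.4},
])

```text
clock: 27.0
position: [0.5052, -0.1045, 0.3173]
ee_rot: [0.008, 0.851, 0.524, -0.037]
contact_force: [0.4, 0.8, -2.4]
width: 0.0581
gripper_force: 48.8
```

Emit:
servo_tool([
  {"dp": [-0.05,0.06,0.03],"delta_rot": [0.3,-0.7,0.6],"fingers": 0.4},
  {"dp": [-0.05,0.07,0.03],"delta_rot": [0.2,-0.7,0.5],"fingers": 0.4},
  {"dp": [-0.04,0.07,0.03],"delta_rot": [0.2,-0.7,0.6],"fingers": 0.4},
  {"dp": [-0.04,0.08,0.04],"delta_rot": [0.2,-0.6,0.5],"fingers": 0.4},
  {"dp": [-0.03,0.07,0.04],"delta_rot": [0.3,-0.7,0.5],"fingers": 0.4},
])

```text
clock: 27.5
position: [0.5359, -0.1845, 0.2874]
ee_rot: [0.049, 0.894, 0.392, -0.21]
contact_force: [-0.1, -0.5, -2.7]
width: 0.058
gripper_force: 48.9
```

Emit:
servo_tool([
  {"dp": [-0.02,0.09,0.04],"delta_rot": [0.2,-0.7,0.6],"fingers": 0.4},
  {"dp": [-0.02,0.08,0.04],"delta_rot": [0.2,-0.7,0.5],"fingers": 0.4},
  {"dp": [-0.01,0.09,0.04],"delta_rot": [0.2,-0.7,0.6],"fingers": 0.4},
  {"dp": [0.003,0.088,0.039],"delta_rot": [0.25,-0.69,0.52],"fingers": 0.4},
  {"dp": [0.005,0.091,0.04],"delta_rot": [0.22,-0.69,0.54],"fingers": 0.4},
])

```text
clock: 28.0
position: [0.5692, -0.2693, 0.2526]
ee_rot: [0.096, 0.891, 0.24, -0.373]
contact_force: [-0.2, -0.2, -3.0]
width: 0.0584
gripper_force: 48.9
```

Emit:
servo_tool([
  {"dp": [0,0,0],"delta_rot": [0,0,0],"fingers": 0.4},
  {"dp": [0,0,0],"delta_rot": [0,0,0],"fingers": 0.4},
])

```text
clock: 28.2
position: [0.5687, -0.2691, 0.2528]
ee_rot: [0.095, 0.891, 0.241, -0.372]
contact_force: [-0.3, -0.0, -2.9]
width: 0.0581
gripper_force: 49.3
```

```bash
cat > up.py <<'E'
from look import *
W=np.array([.536,-.289])
def fitc(p):
    A=np.c_[2*p[:,:2],np.ones(len(p))]; s=np.linalg.lstsq(A,(p[:,:2]**2).sum(1),rcond=None)[0]; return s[:2],np.sqrt(s[2]+s[:2]@s[:2])
def up(z0,tag):   # z0: guess of beaker's mid height
  for cam in("side","top"):
    im,d,K,Rw,o=grab(cam); cv2.imwrite(f"pics/{tag}_{cam}.png",im[...,::-1]); P=cloud(d,K,Rw,o)
    r=im.astype(int); clay=(r[...,0]-r[...,2]>12)
    m=clay&(np.hypot(P[...,0]-W[0],P[...,1]-W[1])<.06)&(abs(P[...,2]-z0)<.075); p=P[m]
    print(cam,len(p),"z",np.percentile(p[:,2],[.5,50,99.5]).round(4))
    zt=np.percentile(p[:,2],99.5)
    q=p[p[:,2]>zt-.006]; (x,y),rr=cv2.minEnclosingCircle((q[:,:2]*1e3).astype(np.float32)); print("  foot circle",round(x,1),round(y,1),round(rr,1),"mean",q[:,:2].mean(0).round(4))
    for lo in np.arange(zt-.105,zt-.01,.02):
        q=p[(p[:,2]>lo)&(p[:,2]<lo+.02)]
        if len(q)>30: a,b=fitc(q); print("  z",lo.round(3),len(q),a.round(4),b.round(4),"min/max",np.percentile(q[:,:2],[1,99],axis=0).round(4).tolist())
E
python3 - <<'E'
from up import *
up(.20,"u1")
plan([((.5363,-.2888,.22),30,-45,2)],.4)
a=cv2.imread("pics/u1_side.png")[60:240,200:400]; cv2.imwrite("pics/u1.png",cv2.resize(a,(600,540)))
E
```

```text
side 764 z [0.139  0.1911 0.2568]
  foot circle 541.1 -249.9 7.1 mean [ 0.5402 -0.2502]
  z 0.152 146 [ 0.5306 -0.2891] 0.0289 min/max [[0.5008, -0.2963], [0.5555, -0.2588]]
  z 0.172 148 [ 0.5304 -0.2887] 0.0285 min/max [[0.5008, -0.2967], [0.553, -0.2582]]
  z 0.192 107 [ 0.5297 -0.2872] 0.0277 min/max [[0.5007, -0.2905], [0.5548, -0.2574]]
  z 0.212 68 [ 0.5309 -0.2902] 0.0292 min/max [[0.5009, -0.2969], [0.5524, -0.262]]
  z 0.232 193 [ 0.5334 -0.2847] 0.0246 min/max [[0.5021, -0.3174], [0.5626, -0.2462]]
top 488 z [0.181  0.2444 0.2493]
  foot circle 528.9 -289.5 28.6 mean [ 0.529  -0.2889]
  z 0.224 206 [ 0.5296 -0.2902] 0.0241 min/max [[0.5002, -0.3182], [0.5606, -0.2608]]
now g [ 0.5354 -0.2877  0.2174] xaz 30.34 tilt -45.03 q [-0.31  0.64  1.22 -0.57  1.83  0.75] w 0.0583 F [-0.4  0.4 -1.3] t 28.3
[{"dp": [-0.004, 0.003, -0.005], "delta_rot": [-0.02, 0.0, 0.02], "fingers": 0.4}, {"dp": [-0.005, 0.003, -0.005], "delta_rot": [-0.02, 0.01, 0.02], "fingers": 0.4}]
max 1.5362291495737215 mm
```

View pics/u1.png

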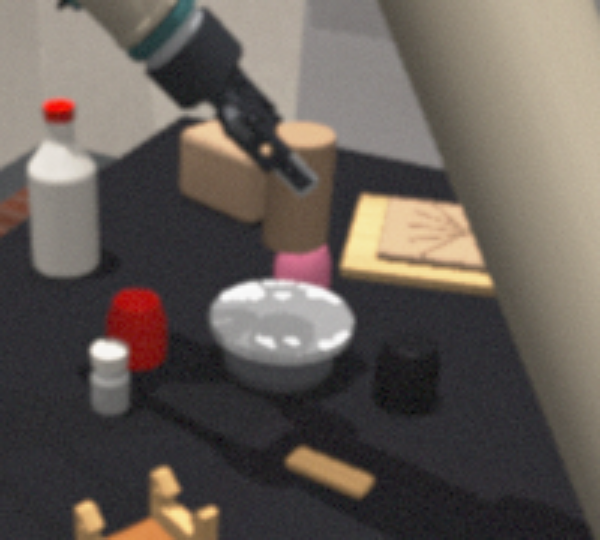

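The crop shows the beaker hanging vertically, mouth-down with its foot at (305,130), above the clear wheel. Both cameras put it about 6 mm short of the wheel centre in x, so I'll correct that while lowering.

```bash
python3 - <<'E'
from up import *
plan([((.5410,-.2872,.145),30.2,-45,6)],.4)
E
```

```text
now g [ 0.5354 -0.2877  0.2174] xaz 30.34 tilt -45.03 q [-0.31  0.64  1.22 -0.57  1.83  0.75] w 0.0583 F [-0.4  0.4 -1.3] t 28.3
[{"dp": [0.05, 0.0, 0.04], "delta_rot": [0.0, 0.0, 0.0], "fingers": 0.4}, {"dp": [0.04, 0.0, 0.04], "delta_rot": [0.0, 0.0, 0.0], "fingers": 0.4}, {"dp": [0.05, 0.01, 0.04], "delta_rot": [0.0, 0.0, 0.0], "fingers": 0.4}, {"dp": [0.04, 0.0, 0.04], "delta_rot": [0.0, 0.0, 0.0], "fingers": 0.4}, {"dp": [0.048, 0.0, 0.038], "delta_rot": [-0.05, 0.0, 0.01], "fingers": 0.4}]
[{"dp": [0.046, 0.002, 0.04], "delta_rot": [-0.01, 0.01, 0.01], "fingers": 0.4}]
max 12.96148139681572 mm
```

Emit:
servo_tool([
  {"dp": [0.05,0.0,0.04],"delta_rot": [0.0,0.0,0.0],"fingers": 0.4},
  {"dp": [0.04,0.0,0.04],"delta_rot": [0.0,0.0,0.0],"fingers": 0.4},
  {"dp": [0.05,0.01,0.04],"delta_rot": [0.0,0.0,0.0],"fingers": 0.4},
  {"dp": [0.04,0.0,0.04],"delta_rot": [0.0,0.0,0.0],"fingers": 0.4},
  {"dp": [0.048,0.0,0.038],"delta_rot": [0,0.0,0.0],"fingers": 0.4},
])

```text
clock: 28.8
position: [0.5733, -0.2689, 0.1948]
ee_rot: [0.097, 0.892, 0.24, -0.371]
contact_force: [0.8, 0.1, -1.7]
width: 0.0582
gripper_force: 49.3
```

Emit:
servo_tool([
  {"dp": [0.045,0.0,0.04],"delta_rot": [0,0,0],"fingers": 0.4},
  {"dp": [0,0,0],"delta_rot": [0,0,0],"fingers": 0.4},
  {"dp": [0,0,0],"delta_rot": [0,0,0],"fingers": 0.4},
])

```text
clock: 29.1
position: [0.574, -0.2687, 0.1836]
ee_rot: [0.098, 0.892, 0.24, -0.371]
contact_force: [0.6, -0.2, -2.6]
width: 0.0585
gripper_force: 49.2
```

```bash
python3 - <<'E'
from up import *
up(.12,"u2")
plan([((.5410,-.2872,.137),30.2,-45,2)],.4)
E
```

```text
side 686 z [0.0701 0.1239 0.1879]
  foot circle 546.7 -251.0 7.2 mean [ 0.5458 -0.2501]
  z 0.083 125 [ 0.536  -0.2887] 0.0286 min/max [[0.5065, -0.2948], [0.5596, -0.2578]]
  z 0.103 132 [ 0.5367 -0.2902] 0.0296 min/max [[0.5065, -0.2972], [0.563, -0.259]]
  z 0.123 89 [ 0.536  -0.2882] 0.0284 min/max [[0.5068, -0.2957], [0.5567, -0.2586]]
  z 0.143 55 [ 0.5348 -0.2873] 0.0274 min/max [[0.5066, -0.2961], [0.5408, -0.2601]]
  z 0.163 200 [ 0.5383 -0.2872] 0.0245 min/max [[0.5072, -0.3163], [0.5712, -0.2492]]
top 443 z [0.0529 0.1744 0.1799]
  foot circle 534.1 -288.8 29.2 mean [ 0.535  -0.2887]
  z 0.155 227 [ 0.5352 -0.2894] 0.023 min/max [[0.5055, -0.3183], [0.5646, -0.2608]]
now g [ 0.5412 -0.2878  0.1463] xaz 30.11 tilt -45.02 q [-0.31  0.7   1.28 -0.56  1.72  0.82] w 0.0585 F [-0.1 -0.3 -2.8] t 29.2
[{"dp": [0.017, -0.002, 0.016], "delta_rot": [-0.02, 0.0, -0.01], "fingers": 0.4}, {"dp": [0.016, -0.002, 0.016], "delta_rot": [-0.02, 0.0, 0.0], "fingers": 0.4}]
max 4.686149805543993 mm
```

It's centred in both views, so I'll creep down to contact.

Emit:
servo_tool([
  {"dp": [0.01,0,0.01],"delta_rot": [0,0,0],"fingers": 0.4},
  {"dp": [0.01,0,0.01],"delta_rot": [0,0,0],"fingers": 0.4},
  {"dp": [0.008,0,0.008],"delta_rot": [0,0,0],"fingers": 0.4},
  {"dp": [0,0,0],"delta_rot": [0,0,0],"fingers": 0.4},
])

```text
clock: 29.6
position: [0.5739, -0.2685, 0.1756]
ee_rot: [0.097, 0.892, 0.24, -0.371]
contact_force: [-0.2, -0.5, -2.9]
width: 0.0582
gripper_force: 49.2
```

Emit:
servo_tool([
  {"dp": [0.004,0,0.004],"delta_rot": [0,0,0],"fingers": 0.4},
  {"dp": [0,0,0],"delta_rot": [0,0,0],"fingers": 0.4},
])

```text
clock: 29.8
position: [0.574, -0.2686, 0.1748]
ee_rot: [0.098, 0.892, 0.24, -0.37]
contact_force: [-0.7, -0.7, -2.5]
width: 0.0583
gripper_force: 49.2
```

Emit:
servo_tool([
  {"dp": [0.004,0,0.004],"delta_rot": [0,0,0],"fingers": 0.4},
  {"dp": [0,0,0],"delta_rot": [0,0,0],"fingers": 0.4},
])

```text
clock: 30.0
position: [0.574, -0.2686, 0.1737]
ee_rot: [0.098, 0.892, 0.24, -0.37]
contact_force: [0.2, 1.0, -1.4]
width: 0.0583
gripper_force: 49.2
```

Emit:
servo_tool([
  {"dp": [0.004,0,0.004],"delta_rot": [0,0,0],"fingers": 0.4},
  {"dp": [0,0,0],"delta_rot": [0,0,0],"fingers": 0.4},
])

```text
clock: 30.2
position: [0.574, -0.2685, 0.1725]
ee_rot: [0.098, 0.892, 0.24, -0.37]
contact_force: [-0.2, -0.8, -2.5]
width: 0.0583
gripper_force: 49.2
```

Emit:
servo_tool([
  {"dp": [0.003,0,0.003],"delta_rot": [0,0,0],"fingers": 0.4},
  {"dp": [0,0,0],"delta_rot": [0,0,0],"fingers": 0.4},
])

```text
clock: 30.4
position: [0.574, -0.2685, 0.1717]
ee_rot: [0.098, 0.892, 0.24, -0.37]
contact_force: [-0.1, -0.6, -1.7]
width: 0.0578
gripper_force: 49.2
```

Emit:
servo_tool([
  {"dp": [0.003,0,0.003],"delta_rot": [0,0,0],"fingers": 0.4},
  {"dp": [0,0,0],"delta_rot": [0,0,0],"fingers": 0.4},
])

```text
clock: 30.6
position: [0.5741, -0.2685, 0.1708]
ee_rot: [0.098, 0.892, 0.24, -0.37]
contact_force: [-1.2, -1.2, -2.5]
width: 0.0584
gripper_force: 49.2
```

Emit:
servo_tool([
  {"dp": [0.003,0,0.003],"delta_rot": [0,0,0],"fingers": 0.4},
  {"dp": [0,0,0],"delta_rot": [0,0,0],"fingers": 0.4},
])

```text
clock: 30.8
position: [0.574, -0.2686, 0.17]
ee_rot: [0.098, 0.892, 0.24, -0.37]
contact_force: [-0.1, -0.2, -2.8]
width: 0.0584
gripper_force: 49.2
```

Emit:
servo_tool([
  {"dp": [0.003,0,0.003],"delta_rot": [0,0,0],"fingers": 0.4},
  {"dp": [0,0,0],"delta_rot": [0,0,0],"fingers": 0.4},
])

```text
clock: 31.0
position: [0.5741, -0.2686, 0.1696]
ee_rot: [0.098, 0.892, 0.239, -0.37]
contact_force: [0.7, 0.2, -1.0]
width: 0.0584
gripper_force: 49.5
```

Emit:
servo_tool([
  {"dp": [0.003,0,0.003],"delta_rot": [0,0,0],"fingers": 0.4},
  {"dp": [0,0,0],"delta_rot": [0,0,0],"fingers": 0.4},
])

```text
clock: 31.2
position: [0.5741, -0.2685, 0.1696]
ee_rot: [0.098, 0.892, 0.239, -0.37]
contact_force: [0.4, 1.7, 4.8]
width: 0.0583
gripper_force: 49.9
```

```bash
python3 - <<'E'
from up import *
up(.11,"u3")
E
```

```text
side 658 z [0.0569 0.1105 0.177 ]
  foot circle 547.2 -250.7 6.6 mean [ 0.5472 -0.2504]
  z 0.072 116 [ 0.5358 -0.2875] 0.0276 min/max [[0.5071, -0.2856], [0.558, -0.2574]]
  z 0.092 127 [ 0.5362 -0.2885] 0.0285 min/max [[0.5066, -0.2951], [0.5596, -0.2578]]
  z 0.112 76 [ 0.5342 -0.2853] 0.0267 min/max [[0.5062, -0.2961], [0.5606, -0.2565]]
  z 0.132 59 [ 0.5395 -0.2925] 0.033 min/max [[0.506, -0.306], [0.5625, -0.2616]]
  z 0.152 178 [ 0.5385 -0.2866] 0.0237 min/max [[0.5077, -0.3159], [0.5705, -0.2485]]
top 431 z [0.0531 0.1596 0.1657]
  foot circle 535.8 -285.8 31.3 mean [ 0.5351 -0.289 ]
  z 0.141 247 [ 0.5354 -0.2895] 0.0228 min/max [[0.5058, -0.3169], [0.5637, -0.2609]]
```

It's seated, with the foot at about 0.160 m and centred. I'll release and withdraw.

Emit:
servo_tool([
  {"dp": [0,0,0],"delta_rot": [0,0,0],"fingers": 0.72},
  {"dp": [0,0,0],"delta_rot": [0,0,0],"fingers": 0.8},
  {"dp": [0,0,0],"delta_rot": [0,0,0],"fingers": 0.9},
  {"dp": [0,0,0],"delta_rot": [0,0,0],"fingers": 1},
  {"dp": [0,0,0],"delta_rot": [0,0,0],"fingers": 1},
])

```text
clock: 31.8
position: [0.574, -0.2686, 0.1682]
ee_rot: [0.098, 0.892, 0.24, -0.37]
contact_force: [0.2, 0.4, -0.3]
width: 0.0854
gripper_force: 0.0
```

Emit:
servo_tool([
  {"dp": [0,0,-0.05],"delta_rot": [0,0,0],"fingers": 1},
  {"dp": [0,0,-0.1],"delta_rot": [0,0,0],"fingers": 1},
  {"dp": [0,0,-0.15],"delta_rot": [0,0,0],"fingers": 1},
  {"dp": [0,0,-0.2],"delta_rot": [0,0,0],"fingers": 1},
  {"dp": [0,0,-0.15],"delta_rot": [0,0,0],"fingers": 1},
])

```text
clock: 32.3
position: [0.6553, -0.2219, 0.2624]
ee_rot: [0.098, 0.892, 0.24, -0.369]
contact_force: [0.0, -1.0, 0.5]
width: 0.0856
gripper_force: 0.0
```

Emit:
servo_tool([
  {"dp": [0,0,0],"delta_rot": [0,0,0],"fingers": 1},
  {"dp": [0,0,0],"delta_rot": [0,0,0],"fingers": 1},
])

```text
clock: 32.5
position: [0.6542, -0.2224, 0.2603]
ee_rot: [0.098, 0.892, 0.24, -0.37]
contact_force: [-1.1, 0.2, 0.0]
width: 0.0851
gripper_force: 0.0
```

```bash
python3 - <<'E'
from up import *
up(.11,"u4")
a=cv2.imread("pics/u4_side.png"); cv2.imwrite("pics/u4.png",a)
E
```

```text
side 806 z [0.0564 0.1215 0.161 ]
  foot circle 533.8 -288.6 31.2 mean [ 0.5349 -0.2852]
  z 0.056 115 [ 0.5367 -0.2878] 0.0281 min/max [[0.5073, -0.2868], [0.5627, -0.2574]]
  z 0.076 120 [ 0.5365 -0.2886] 0.0285 min/max [[0.5073, -0.2952], [0.5571, -0.2578]]
  z 0.096 131 [ 0.5368 -0.2888] 0.0288 min/max [[0.5071, -0.2952], [0.5604, -0.2586]]
  z 0.116 134 [ 0.5369 -0.2896] 0.0294 min/max [[0.5067, -0.2957], [0.5625, -0.2579]]
  z 0.136 138 [ 0.5363 -0.2881] 0.0283 min/max [[0.5069, -0.2935], [0.5602, -0.2578]]
top 458 z [0.0646 0.1595 0.1649]
  foot circle 534.2 -288.9 29.2 mean [ 0.535 -0.289]
  z 0.14 192 [ 0.5335 -0.2878] 0.0226 min/max [[0.5059, -0.3169], [0.5632, -0.26]]
```

View pics/u4.png

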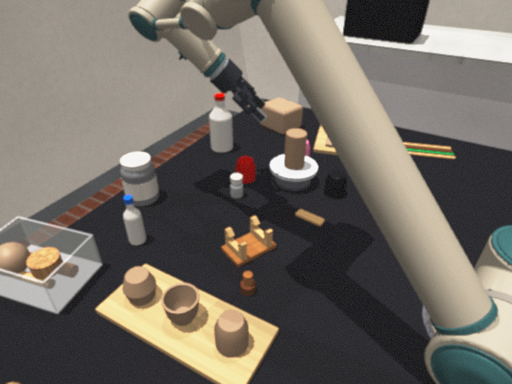

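The beaker stands mouth-down in the middle of the wheel at (296,150). The cup is mouth-down in its place at (231,335), everything else is unmoved, and the arm is clear.

```bash
python3 -c "
from rig import manip; print(manip.sign_off())"
```

```text
the job is handed in; nothing more can be done
None
```

I handed the job in at about 33 s: the beaker stands mouth-down on the wheel, about 1 mm off centre by the cameras, the cup stands mouth-down in the beaker's old place, and nothing else looks moved; sign-off gave no pass/fail.

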